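# Change the lampworking bench over from marbles to flat work

### The job

Change the glassworking bench over from marble making to flat work. Pull out the top drawer of the navy steel tool chest, take out the graphite paddle kept in it, lay every graphite mould (the square dark blocks with a round cup) flat on the floor of that drawer, not stacked, then slide the drawer fully home against its stop without slamming it; and lay every paddle, the one from the drawer and those on the bench, on the wire tool rest, one to a notch, its handle towards the robot on the front wire and its thin shank in the matching notch of the rear wire. Leave everything else on the bench where it is.

Things in the scene. Friction and masses are not known exactly. Their poses are not given: they have to be found in the camera images.
- drawer_floor (a point): Centre of the top drawer's inner floor (moves with it); x points into the chest, -x is the way it opens, z up. Inside: x = -115 (front) to +111 mm, y = -120 to +120. Side walls are 36 mm above the floor, the front panel (12 mm thick) 48 mm, the chest's top 54 mm. With the drawer fully out, the floor from x = -115 to +55 mm is clear of the chest.
- drawer_handle (a point): Middle of the top drawer's handle: a level steel bar 11 mm thick, 110 mm long along y, 35 mm off the drawer front (29 mm clear behind it), 28 mm below the chest's top, free above and below. Axes as drawer_floor. 162 mm from drawer_floor along -x and 26 mm above it.
- drawer (a joint): How far the top drawer of the navy steel chest (two drawers, 280 wide x 126 mm high, fixed, facing roughly the robot) is out, m: 0 home against its stop, 0.17 fully out against the other stop. About 2 N of friction and some drag; stays where it is left. Starts up to 40 mm open, with paddle3 in it. Home means within 4 mm: push until the stop is felt.
- rest: Tool rest fixed to the bench: steel foot (150 x 240 x 4 mm) with two bent 6 mm wires along y, V notches (44 wide, 18 deep) at y = -66, 0, 66 mm. Front wire x = -65: notch bottoms (wire centre) z = 55; rear wire x = 31: z = 61.5. Origin: foot's underside; x points away from the robot. A seated paddle lies along x, level, its axis at z = 70.5, its origin over the rest's (within 20 mm).
- mould1: Smallest graphite marble mould: a plain dark-grey square block 40 x 40 x 26 mm with a round shallow cup of 26 mm diameter in one face (up at the start). Origin at the block's centre, z towards the cup, x and y along the square's sides. About 70 g, may vary by a third. May be absent (None).
- mould2: Second smallest graphite marble mould: a plain dark-grey square block 44 x 44 x 26 mm with a round shallow cup of 30 mm diameter in one face (up at the start). Origin at the block's centre, z towards the cup, x and y along the square's sides. About 85 g, may vary by a third. May be absent (None).
- mould3: Second largest graphite marble mould: a plain dark-grey square block 48 x 48 x 26 mm with a round shallow cup of 34 mm diameter in one face (up at the start). Origin at the block's centre, z towards the cup, x and y along the square's sides. About 100 g, may vary by a third. May be absent (None).
- mould4: Largest graphite marble mould: a plain dark-grey square block 52 x 52 x 26 mm with a round shallow cup of 38 mm diameter in one face (up at the start). Origin at the block's centre, z towards the cup, x and y along the square's sides. About 115 g, may vary by a third. May be absent (None).
- paddle1: Graphite paddle, 205 mm hand tool lying flat, about 145 g: round aluminium handle (18 mm thick, x = -100 to +5 mm), thin steel shank (8 mm thick, x = 5 to 50), flat dark graphite pad (55 x 40 x 14 mm, x = 50 to 105). Origin on the underside, near the balance point; x runs from handle to pad; the handle's and shank's axis is at z = 9 mm. Starts on the bench. May be absent (None).
- paddle2: Graphite paddle, 205 mm hand tool lying flat, about 145 g: round aluminium handle (18 mm thick, x = -100 to +5 mm), thin steel shank (8 mm thick, x = 5 to 50), flat dark graphite pad (55 x 40 x 14 mm, x = 50 to 105). Origin on the underside, near the balance point; x runs from handle to pad; the handle's and shank's axis is at z = 9 mm. Starts on the bench. May be absent (None).
- paddle3: Graphite paddle, 205 mm hand tool lying flat, about 145 g: round aluminium handle (18 mm thick, x = -100 to +5 mm), thin steel shank (8 mm thick, x = 5 to 50), flat dark graphite pad (55 x 40 x 14 mm, x = 50 to 105). Origin on the underside, near the balance point; x runs from handle to pad; the handle's and shank's axis is at z = 9 mm. Starts inside the top drawer, across it.
- paddle1_grip (a point): Point on the axis of paddle1's handle, 12 mm behind its origin (x = -12, z = 9 mm) where to grip it, just behind the shank and near the balance; 18 mm thick there. Axes as the paddle.
- paddle2_grip (a point): Point on the axis of paddle2's handle, 12 mm behind its origin (x = -12, z = 9 mm) where to grip it, just behind the shank and near the balance; 18 mm thick there. Axes as the paddle.
- paddle3_grip (a point): Point on the axis of paddle3's handle, 12 mm behind its origin (x = -12, z = 9 mm) where to grip it, just behind the shank and near the balance; 18 mm thick there. Axes as the paddle.
- paddle1_pad (a point): Point over the middle of paddle1's graphite pad, at the height of the handle's axis (x = 77.5, z = 9 mm). Axes as the paddle.
- paddle2_pad (a point): Point over the middle of paddle2's graphite pad, at the height of the handle's axis (x = 77.5, z = 9 mm). Axes as the paddle.
- paddle3_pad (a point): Point over the middle of paddle3's graphite pad, at the height of the handle's axis (x = 77.5, z = 9 mm). Axes as the paddle.
- jar_a: Bystander: small amber glass jar with steel cap, 38 mm diameter, 50 mm high; origin under its centre.
- jar_b: Bystander: green glass jar with steel cap, 48 mm diameter, 60 mm high; origin under its centre.
- press: Bystander: brass bead press, plate 45 x 45 x 10 mm with a 26 mm round knob 16 mm high on it; origin under its centre.
- slab: Bystander: plain graphite slab without a cup, 120 x 80 x 12 mm; origin under its centre.
- cup: Bystander: open steel cup, 70 mm wide, 60 mm high; origin under its centre.
Mind the look-alikes: they are no part of the job. What is shaped like the mould1 but turquoise is not meant. What is shaped like the mould3 but turquoise is not meant.

How it is judged:
By the outcome, as a careful person would: the job done as asked, in the order asked, and still so for the second after the job is handed in, with the robot touching nothing.
Of mould1, mould2, mould3, mould4 only 3 to 4 are there at a start; the rules pass over those that are not, and their reading is None.
Of paddle1, paddle2 only 1 to 2 are there at a start; the rules pass over those that are not, and their reading is None.
At some moment in a run one of mould1, mould2, mould3, mould4 may be knocked a few centimetres aside while the robot is not near it.
Once in a run the grip may slacken for a moment while it holds something.
It also fails if it takes over 208 s, if anything falls off the work surface, if the arm or the gripper's body presses on something with over 40 N, if the wrist force passes 120 N, or if a joint passes its speed limit or range.

### The arm

A 6-joint arm with a two-finger parallel gripper is mounted at the origin on the work surface. World frame = base frame: x ahead of the robot, y to its left, z up, the work surface at z = 0. Lengths are in m, angles in rad, forces in N, time in s.
With the tool pointing down it reaches from about 0.375 to 0.9 m from the base axis. Payload 3.1 kg.
Tool frame: the origin (TCP) lies at the very end of the fingers, on their centre line; the grasp point (between the pads) lies 19 mm behind it; z points along the fingers, y is the line along which they close (so a half turn about z gives the same grasp; the last joint's range is limited). The gripper opens to 85 mm and grips with 20 to 120 N. Pads are 22 mm wide; open, the fingers measure 114 mm over their backs; the gripper's body (76 mm by 85 mm) begins 54 mm behind the grasp point. The pads swing forward as they close: fully open they stand 13 mm farther back than shut.
Start: joints at [1.125, 0.527, 1.433, -0, 1.181, -0.178], TCP at [0.165, 0.603, 0.231] pointing down, gripper open.
Joint ranges: [-3.08, 3.08], [-0.75, 2.2], [0.22, 2.44], [-1.43, 4.57], [0, 2.65], [-2.85, 2.85]. Speed limits (rad/s): [2.79, 2.79, 3.14, 3.14, 3.14, 3.14].

### API

Orientations are given as a unit quaternion [x, y, z, w].
In Python, from station import manip, vision gives the robot as it stands.
- The arm moves only by the tool drive_tool, never from a script. Its argument "deltas" is a list that holds one entry, the list of rows, each a list of 4 numbers: the shift along the tool's x, y, z in mm, then the turn about the tool's z in rad. A call has 1 to 5 rows; each row is the pose to reach, as a shift and turn from the pose commanded when the call began, along the tool's axes at that moment; what a row does not reach only later rows make up. A row lasts 1/12 s, in which the tool goes at most 41.7 mm and 7.16 degrees, less where a joint would pass 70% of its speed; a pose out of reach is approached as far as the arm can. A call with a gripper value outside its range is refused whole. "jaw" is the finger opening in mm, from 0 to 85.4, set as the call begins (left out, the last holds). The fingers move at their own pace and stop on an object; "force" is the grip in N (left out, the last holds). Time passes only in rows, so rows that repeat a pose let the fingers close. It gives the time, the measured TCP pose, the force, the opening and the grip force at its end, in the units of the state.
- manip.sense(): the state, without advancing time (a new reading comes with each control period).
- vision.snapshot(name): name is "scene" or "top" or "wrist"; returns the picture (480x640x3 uint8, red, green, blue); there is no depth.
- vision.camera_model(name): a dict with "camera_matrix" (3x3 intrinsics, pixels), "D" ([k1, k2, p1, p2, k3] as OpenCV has them; the pictures are not rectified), "rvec" (rotation vector, rad) and "tvec" (3), from world to camera coordinates, as OpenCV has them. Camera axes: x right, y down, z forward; pixel columns grow to the right and rows downward; lengths in m; the calibration is good to about 2 mm. A picture is of the moment at which its call begins: read the wrist's pose just before it. camera_model takes no time and is no camera call; for the wrist camera it gives the pose at the moment of the call.
- manip.sign_off(): hands the job in; it is judged then, once.
The state is a dict: "t": time; "q": joint angles; "qd": joint speeds; "tau": joint torques, N m; "tcp_pos": TCP position; "tool_rot": TCP orientation; "force": force on the tool from outside, world axes, zero at the start; "ft_torque": the same for the moment, N m; "finger_gap": opening from 0.0 (shut) to 1.0 (fully open); "gripper_force": force on a finger pad.
Only numpy, scipy, OpenCV 4.12 (cv2) and the standard library are available. Lean on these libraries where they do the work, as an engineer would, in place of code of your own. Each camera call takes 0.05 s, during which the arm holds its last target. There are 200 camera calls.

## Working session

There is one attempt and no reset: what is moved stays moved. The work goes in short steps, Python scripts to look and compute and a tool call to move; the robot and the scene stay as the last step left them, time stands still between calls to the robot, and variables do not carry over. Pictures are saved under pics/ and viewed, at most 14 in all, crops included, and the job is handed in when it is done.

Besides the shell and the picture viewer there is one more tool, called after "Emit:" by a JSON object that holds its "name" and its "arguments". drive_tool: Moves the arm, as the interface text tells. Its arguments: {"type":"object","properties":{"deltas":{"type":"array"},"jaw":{"type":"number"},"force":{"type":"number"}},"required":["deltas"]}

```bash
mkdir -p pics; ls
cat > h.py <<'E'
import numpy as np, cv2
from station import manip, vision
def snap(name, fn=None):
    m=vision.camera_model(name); im=vision.snapshot(name)
    if fn: cv2.imwrite('pics/'+fn, im[:,:,::-1])
    return im,m
def ray(m,px):
    K=np.array(m["camera_matrix"],float);D=np.array(m["D"],float)
    R,_=cv2.Rodrigues(np.array(m["rvec"],float)); t=np.array(m["tvec"],float).ravel()
    u=cv2.undistortPoints(np.array(px,float).reshape(-1,1,2),K,D).reshape(-1,2)
    d=np.c_[u,np.ones(len(u))]@R; return -R.T@t, d/np.linalg.norm(d,axis=1)[:,None]
def onz(m,px,z):
    c,d=ray(m,px); return c+d*((z-c[2])/d[:,2])[:,None]
def tri(m1,p1,m2,p2):
    c1,d1=ray(m1,p1);c2,d2=ray(m2,p2);o=[]
    for a,b in zip(d1,d2):
        s=np.linalg.lstsq(np.c_[a,-b],c2-c1,rcond=None)[0]
        x,y=c1+a*s[0],c2+b*s[1]; o.append(np.r_[(x+y)/2,np.linalg.norm(x-y)])
    return np.array(o)
def proj(m,P):
    return cv2.projectPoints(np.array(P,float).reshape(-1,1,3),np.array(m["rvec"],float),np.array(m["tvec"],float),np.array(m["camera_matrix"],float),np.array(m["D"],float))[0].reshape(-1,2)
E
python3 - <<'E'
from h import *
import pickle
M={}
for n in ("scene","top"):
    im,m=snap(n,n+'0.png'); M[n]=m
    c,d=ray(m,[[320,240]]); print(n,c,d)
pickle.dump(M,open('M.pkl','wb'))
s=manip.sense(); print({k:np.round(v,3) for k,v in s.items()})
E
```

```text
pics
scene [1.21421612 0.22800443 0.79050725] [[-0.6045612  -0.25803336 -0.75360768]]
top [ 0.45435737 -0.00338142  1.22307781] [[ 0.14512489  0.03285629 -0.98886765]]
{'t': np.float64(0.1), 'q': array([ 1.126,  0.528,  1.434, -0.   ,  1.181, -0.178]), 'qd': array([ 0.   , -0.002, -0.002,  0.001,  0.001, -0.001]), 'tau': array([-0.0000e+00, -4.4331e+01, -1.7859e+01, -0.0000e+00,  4.0000e-03,
        0.0000e+00]), 'tcp_pos': array([0.164, 0.602, 0.23 ]), 'tool_rot': array([ 0.133,  0.991, -0.001, -0.   ]), 'force': array([-0.243, -0.445,  0.071]), 'ft_torque': array([-0.026,  0.023,  0.024]), 'gripper_force': np.float64(0.0), 'finger_gap': np.float64(0.999)}
```

```bash
python3 -c "
import cv2
for n in ('scene','top'):
    im=cv2.imread('pics/%s0.png'%n); cv2.imwrite('pics/%s0b.png'%n,cv2.resize(im,(800,600),interpolation=cv2.INTER_CUBIC))"
```

```text
(no output)
```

View pics/top0b.png

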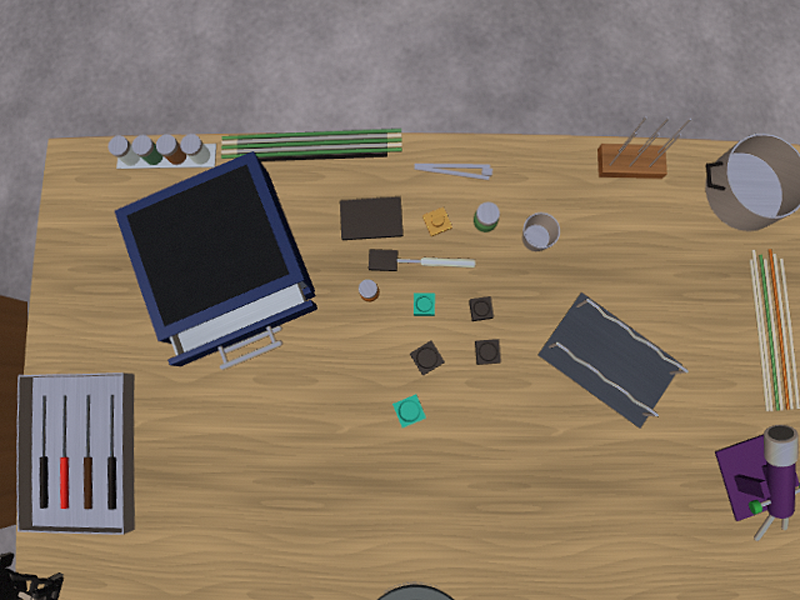

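View pics/scene0b.png

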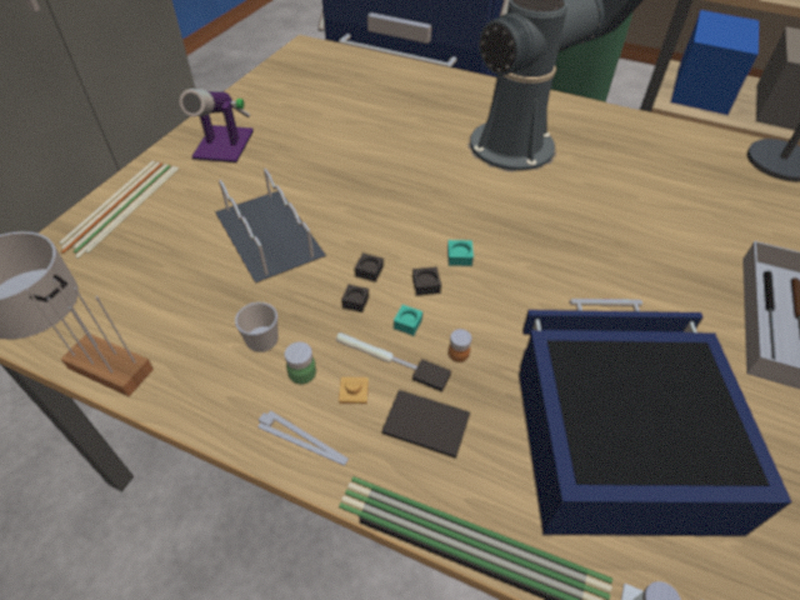

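The top view shows three dark moulds at about (481,308), (487,351) and (427,358). The turquoise look-alikes are at (424,304) and (409,411), the plain slab is at (371,218), and the only bench paddle has its pad at (383,260) and its handle end at (474,264). The drawer handle runs (222,365)–(283,345), and the rest wires run roughly (555,345)–(657,415) and (585,300)–(686,372). The scene view agrees. The moulds to take are the dark ones with a cup.

Run:
```python
from h import *
import pickle
M=pickle.load(open('M.pkl','rb')); np.set_printoptions(precision=4,suppress=True)
names=["mA far","mB mid","mC left","pad","hend","barL","barR","rest foot R(near)","foot far","foot left"]
T=np.array([[481,308],[487,351],[427,358],[383,260],[474,264],[222,365],[282,346],[641,426],[582,293],[540,354]])/1.25
S=np.array([[355,298],[370,266],[427,280],[432,375],[338,337],[641,305],[572,301],[273,193],[263,278],[216,208]])/1.25
r=tri(M['top'],T[:7],M['scene'],S[:7])
for n,x in zip(names,r): print(n,x)
print(onz(M['top'],T[7:],0.004))
ch=np.array([[117,210],[250,153],[314,292]])/1.25
print(onz(M['top'],ch,.126)); 
print("panel top", onz(M['top'],np.array([[172,361],[314,307]])/1.25,.12))
m=vision.camera_model("wrist"); c,d=ray(m,[[320,240],[0,240],[320,0]]); print(c,d, m["camera_matrix"])
a=cv2.imread('pics/top0.png'); b=cv2.imread('pics/scene0.png')
k=np.zeros((600,800,3),np.uint8)
k[:,:400]=cv2.resize(a[220:352,80:168+0+88-80+0] if 0 else a[210:312,130:258],(400,319))[:0].shape and 0 or 0
c1=cv2.resize(a[225:305,325:405],(400,400),interpolation=cv2.INTER_CUBIC)
c2=cv2.resize(b[190:260,260:360],(400,280),interpolation=cv2.INTER_CUBIC)
c3=cv2.resize(a[220:300,130:260],(520,320),interpolation=cv2.INTER_CUBIC)
k[:320,:520]=c3; k[320:,:400]=cv2.resize(c2,(400,280)); k[200:600,400:800]=c1
cv2.imwrite('pics/c1.png',k)
```

```text
mA far [ 0.6185 -0.1169  0.0103  0.0013]
mB mid [ 0.5362 -0.1272  0.0139  0.0027]
mC left [ 0.522  -0.0143  0.011   0.003 ]
pad [0.7112 0.0726 0.0024 0.0024]
hend [ 0.7057 -0.1052  0.0025  0.0006]
barL [0.4993 0.3525 0.0924 0.0047]
barR [0.5352 0.246  0.089  0.0052]
[[ 0.3973 -0.4232  0.004 ]
 [ 0.651  -0.3138  0.004 ]
 [ 0.5327 -0.2305  0.004 ]]
[[0.7763 0.5552 0.126 ]
 [0.8827 0.3107 0.126 ]
 [0.6277 0.1828 0.126 ]]
panel top [[0.5035 0.4323 0.12  ]
 [0.6022 0.1829 0.12  ]]
[0.1004 0.6211 0.3736] [[ 0.2551 -0.0698 -0.9644]
 [-0.0001 -0.7221 -0.6918]
 [-0.3306  0.0898 -0.9395]] [[347.4146   0.     319.2931]
 [  0.     347.4146 239.7854]
 [  0.       0.       1.    ]]
```

View pics/c1.png

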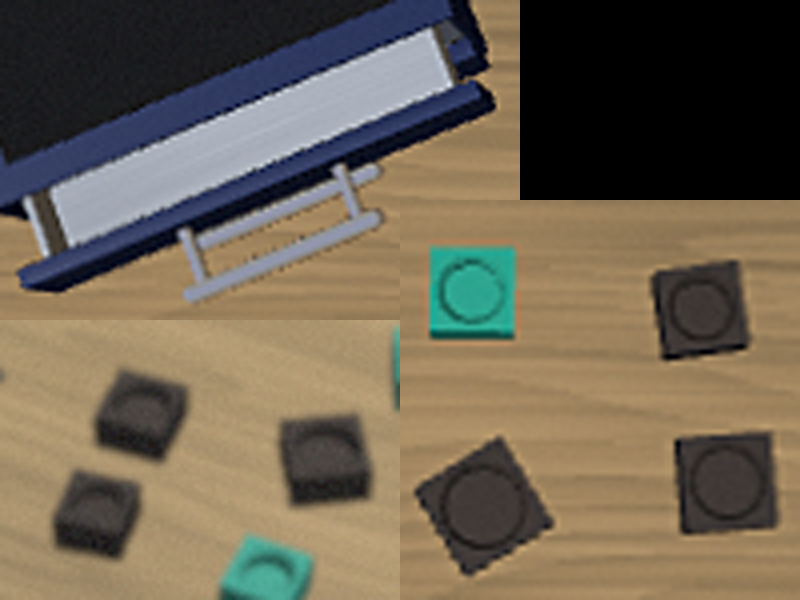

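The crop confirms three dark cupped moulds. It also shows two handle bars: the front one, (187,295)–(380,217) in the crop, belongs to the open top drawer. Next I'm moving above the handle for a wrist view.

```bash
cat >> h.py <<'E'
import json,sys
def cur():
    s=manip.sense(); x,y=s["tool_rot"][:2]; return np.array(s["tcp_pos"]), np.arctan2(y*y-x*x,2*x*y), s
def plan(way, step=40., rot=0.12, start=None):
    """way: list of (x,y,z[m], tool-y heading deg); prints deltas per call"""
    p,h,s=cur()
    if start is not None: p,h=np.array(start[:3]),np.radians(start[3])
    print("from",np.round(p,4),round(np.degrees(h),2),"t",round(float(s['t']),1))
    for w in way:
        tp=np.array(w[:3]); th=np.radians(w[3]) if len(w)>3 else h
        dth=-((th-h+np.pi)%(2*np.pi)-np.pi)
        n=max(int(np.ceil(np.linalg.norm(tp-p)*1000/step)),int(np.ceil(abs(dth)/rot)),1)
        P=[p+(tp-p)*i/n for i in range(n+1)]; H=[h-dth*i/n for i in range(n+1)]
        for a in range(0,n,5):
            ux=np.array([np.cos(H[a]+np.pi/2),np.sin(H[a]+np.pi/2),0]);uy=np.array([np.cos(H[a]),np.sin(H[a]),0])
            b=min(a+5,n)
            rows=[[int(round(1000*(P[i]-P[a])@ux)),int(round(1000*(P[i]-P[a])@uy)),int(round(-1000*(P[i]-P[a])[2])),round(H[a]-H[i],2)] for i in range(a+1,b+1)]
            print(json.dumps(rows).replace(' ',''))
        print('  ->',w); p,h=tp,th
E
python3 - <<'E'
from h import *
plan([(.50,.30,.25,22)])
E
```

```text
from [0.1644 0.6023 0.2304] 74.72 t 0.1
[[-34,-17,-2,0.08],[-67,-34,-3,0.15],[-101,-51,-5,0.23],[-134,-68,-7,0.31],[-168,-85,-8,0.38]]
[[-38,-3,-2,0.08],[-75,-6,-3,0.15],[-113,-9,-5,0.23],[-150,-13,-7,0.31],[-188,-16,-8,0.38]]
[[-36,11,-2,0.08],[-72,22,-3,0.15]]
  -> (0.5, 0.3, 0.25, 22)
```

Emit:
{"name": "drive_tool", "arguments": {"deltas": [[[-34, -17, -2, 0.08], [-67, -34, -3, 0.15], [-101, -51, -5, 0.23], [-134, -68, -7, 0.31], [-168, -85, -8, 0.38]]], "jaw": 26}}

```text
t: 0.52
tcp_pos: [0.305, 0.4752, 0.2391]
tool_rot: [0.319, 0.948, -0.0, -0.0]
force: [0.2, 0.7, -0.8]
finger_gap: 0.311
gripper_force: 0.0
```

Emit:
{"name": "drive_tool", "arguments": {"deltas": [[[-38, -3, -2, 0.08], [-75, -6, -3, 0.15], [-113, -9, -5, 0.23], [-150, -13, -7, 0.31], [-188, -16, -8, 0.38]]]}}

```text
t: 0.93
tcp_pos: [0.4455, 0.349, 0.2472]
tool_rot: [0.493, 0.87, -0.0, -0.0]
force: [0.7, 0.6, 0.9]
finger_gap: 0.306
gripper_force: 0.0
```

Emit:
{"name": "drive_tool", "arguments": {"deltas": [[[-36, 11, -2, 0.08], [-72, 22, -3, 0.15], [-72, 22, -3, 0.15], [-72, 22, -3, 0.15], [-72, 22, -3, 0.15]]]}}

```text
t: 1.35
tcp_pos: [0.5001, 0.3002, 0.2497]
tool_rot: [0.555, 0.832, -0.001, -0.001]
force: [-0.2, 0.4, -0.6]
finger_gap: 0.303
gripper_force: 0.0
```

Run:
```python
from h import *
import pickle
im,m=snap("wrist","w1.png"); pickle.dump(m,open('w1.pkl','wb'))
print(cur()[:2])
cv2.imwrite('pics/w1b.png',cv2.resize(im[:,:,::-1],(800,600),interpolation=cv2.INTER_CUBIC))
```

```text
(array([0.49954859, 0.30070286, 0.24975579]), np.float64(0.395020930601752))
```

View pics/w1b.png

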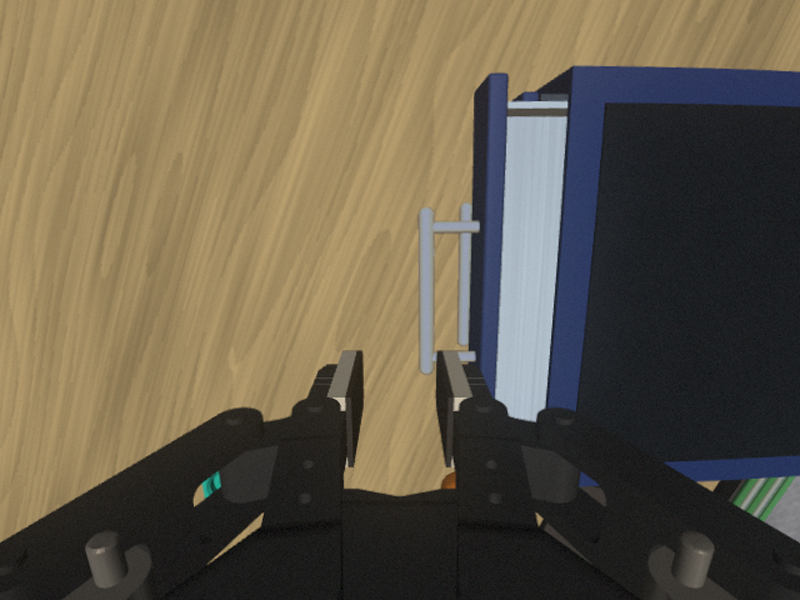

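The wrist view shows the bar at x≈426, rows 209–372, nearly parallel to the pad faces. The chest's left edge starts at (574,67).

Run:
```python
from h import *
import pickle
np.set_printoptions(precision=4,suppress=True)
m=pickle.load(open('w1.pkl','rb')); M=pickle.load(open('M.pkl','rb'))
b=np.array([[426.5,208],[426,373]])/1.25
print(tri(m,b,M['top'],np.array([[176.75,293.75],[225,274.25]])))
B=onz(m,b,.098);d=B[1]-B[0];print(B,np.degrees(np.arctan2(d[0],-d[1])),np.linalg.norm(d))
C=onz(m,np.array([[574,67],[548,470]])/1.25,.126);d=C[1]-C[0];print(C,np.degrees(np.arctan2(d[0],-d[1])))
P=onz(m,np.array([[505,75],[497,415]])/1.25,.12);d=P[1]-P[0];print(P,np.degrees(np.arctan2(d[0],-d[1])))
a=np.radians(22.5);mid=B.mean(0); ax=np.array([np.cos(a),np.sin(a)])
print("gap bar->chest front",(C[0,:2]-mid[:2])@ax,(P[0,:2]-mid[:2])@ax)
plan([(mid[0],mid[1],.14,22.5),(mid[0],mid[1],.081,22.5)])
```

```text
[[0.4972 0.3533 0.0885 0.0029]
 [0.5428 0.2436 0.0983 0.0047]]
[[0.4979 0.3537 0.098 ]
 [0.5452 0.2439 0.098 ]] 23.338694190487658 0.11958688841577472
[[0.5416 0.4598 0.126 ]
 [0.6512 0.2185 0.126 ]] 24.43967655080551
[[0.5079 0.4419 0.12  ]
 [0.5994 0.2423 0.12  ]] 24.612820531991094
gap bar->chest front 0.08009296909807598 0.04216807009081008
from [0.4995 0.3007 0.2498] 22.63 t 1.4
[[-3,7,37,0.0],[-7,13,73,0.0],[-10,20,110,0.0]]
  -> (np.float64(0.5215542464745225), np.float64(0.2988067630263437), 0.14, 22.5)
[[0,0,30,0.0],[0,0,59,0.0]]
  -> (np.float64(0.5215542464745225), np.float64(0.2988067630263437), 0.081, 22.5)
```

Emit:
{"name": "drive_tool", "arguments": {"deltas": [[[-3, 7, 37, -0.02], [-7, 13, 73, -0.02], [-10, 20, 110, -0.02], [-10, 20, 140, -0.02], [-10, 20, 167, -0.02]]], "jaw": 26}}

```text
t: 1.82
tcp_pos: [0.5212, 0.3, 0.0812]
tool_rot: [0.546, 0.838, -0.001, -0.001]
force: [-0.1, 0.2, 0.3]
finger_gap: 0.305
gripper_force: 0.0
```

Emit:
{"name": "drive_tool", "arguments": {"deltas": [[[0, 0, 0, 0], [0, 0, 0, 0], [0, 0, 0, 0], [0, 0, 0, 0]]], "jaw": 0, "force": 50}}

```text
t: 2.15
tcp_pos: [0.5193, 0.2991, 0.0805]
tool_rot: [0.546, 0.838, -0.003, -0.003]
force: [0.3, 3.7, -28.1]
finger_gap: 0.11
gripper_force: 48.3
```

Emit:
{"name": "drive_tool", "arguments": {"deltas": [[[0, -15, 0, 0], [0, -35, 0, 0], [0, -55, 0, 0], [0, -75, 0, 0], [0, -95, 0, 0]]]}}

```text
t: 2.57
tcp_pos: [0.4317, 0.261, 0.0805]
tool_rot: [0.547, 0.837, -0.002, -0.003]
force: [1.1, 6.9, -43.2]
finger_gap: 0.103
gripper_force: 48.8
```

Emit:
{"name": "drive_tool", "arguments": {"deltas": [[[0, -10, 3, 0], [0, -10, 3, 0]]]}}

```text
t: 2.73
tcp_pos: [0.4214, 0.2564, 0.0803]
tool_rot: [0.547, 0.837, -0.003, -0.003]
force: [-4.7, 5.1, -18.6]
finger_gap: 0.105
gripper_force: 51.3
```

Emit:
{"name": "drive_tool", "arguments": {"deltas": [[[0, -8, 2, 0], [0, -14, 2, 0], [0, -18, 2, 0], [0, -22, 2, 0], [0, -25, 2, 0]]]}}

```text
t: 3.15
tcp_pos: [0.4043, 0.249, 0.0802]
tool_rot: [0.547, 0.837, 0.003, 0.0]
force: [-1.9, 8.9, -8.2]
finger_gap: 0.108
gripper_force: 52.3
```

Emit:
{"name": "drive_tool", "arguments": {"deltas": [[[0, -3, 0, 0], [0, -6, 0, 0], [0, -8, 0, 0], [0, -10, 0, 0], [0, -10, 0, 0]]]}}

```text
t: 3.57
tcp_pos: [0.3966, 0.2456, 0.0802]
tool_rot: [0.547, 0.837, 0.004, 0.001]
force: [-1.3, 11.4, -10.8]
finger_gap: 0.108
gripper_force: 48.5
```

Emit:
{"name": "drive_tool", "arguments": {"deltas": [[[0, -4, 0, 0], [0, -8, 0, 0], [0, -12, 0, 0], [0, -15, 0, 0], [0, -15, 0, 0]]]}}

```text
t: 3.98
tcp_pos: [0.3969, 0.2455, 0.0804]
tool_rot: [0.548, 0.836, 0.017, 0.01]
force: [17.5, 29.6, -36.0]
finger_gap: 0.107
gripper_force: 48.4
```

Emit:
{"name": "drive_tool", "arguments": {"deltas": [[[0, 7, 0, 0], [0, 14, 0, 0], [0, 20, 0, 0], [0, 20, 0, 0]]]}}

```text
t: 4.32
tcp_pos: [0.4002, 0.2472, 0.0802]
tool_rot: [0.547, 0.837, 0.002, 0.0]
force: [-3.5, 9.4, -7.4]
finger_gap: 0.106
gripper_force: 51.4
```

Emit:
{"name": "drive_tool", "arguments": {"deltas": [[[0, 0, 0, 0], [0, 0, 0, 0], [0, 0, 0, 0], [0, 0, 0, 0]]], "jaw": 26}}

```text
t: 4.65
tcp_pos: [0.4004, 0.2447, 0.0795]
tool_rot: [0.547, 0.837, 0.001, 0.001]
force: [-0.5, 0.0, -0.9]
finger_gap: 0.304
gripper_force: 0.0
```

Emit:
{"name": "drive_tool", "arguments": {"deltas": [[[0, 0, -30, 0], [0, 0, -70, 0], [0, 0, -110, 0], [0, 0, -150, 0]]]}}

```text
t: 4.98
tcp_pos: [0.3991, 0.244, 0.2303]
tool_rot: [0.547, 0.837, -0.0, -0.0]
force: [1.4, 1.6, -0.7]
finger_gap: 0.301
gripper_force: 0.0
```

Run:
```python
from h import *
plan([(.50,.31,.26,23.5)])
```

```text
from [0.3991 0.244  0.2303] 23.7 t 5.0
[[5,30,-7,0.0],[10,59,-15,0.0],[15,89,-22,0.0],[20,119,-30,0.0]]
  -> (0.5, 0.31, 0.26, 23.5)
```

Run:
```python
from h import *
plan([(.535,.254,.27,23.6)])
```

```text
from [0.3991 0.244  0.2303] 23.7 t 5.0
[[-11,32,-10,0.0],[-23,64,-20,0.0],[-34,96,-30,0.0],[-45,128,-40,0.0]]
  -> (0.535, 0.254, 0.27, 23.6)
```

Emit:
{"name": "drive_tool", "arguments": {"deltas": [[[-11, 32, -10, 0], [-23, 64, -20, 0], [-34, 96, -30, 0], [-45, 128, -40, 0], [-45, 128, -40, 0]]], "jaw": 40}}

```text
t: 5.4
tcp_pos: [0.5431, 0.2548, 0.2716]
tool_rot: [0.548, 0.837, 0.005, 0.005]
force: [0.9, -0.4, 0.7]
finger_gap: 0.468
gripper_force: 0.0
```

Run:
```python
from h import *
import pickle
im,m=snap("wrist","w2.png"); pickle.dump(m,open('w2.pkl','wb'))
im2,m2=snap("top","top2.png")
print(cur()[:2])
k=np.zeros((600,800,3),np.uint8)
k[:480,:640]=im[:,:,::-1]
k[420:600,560:800]=cv2.resize(im2[190:310,120:280][:,:,::-1],(240,180),interpolation=cv2.INTER_CUBIC)
cv2.imwrite('pics/w2b.png',k)
```

```text
(array([0.53574424, 0.25421553, 0.26866085]), np.float64(0.41277864066113157))
```

View pics/w2b.png

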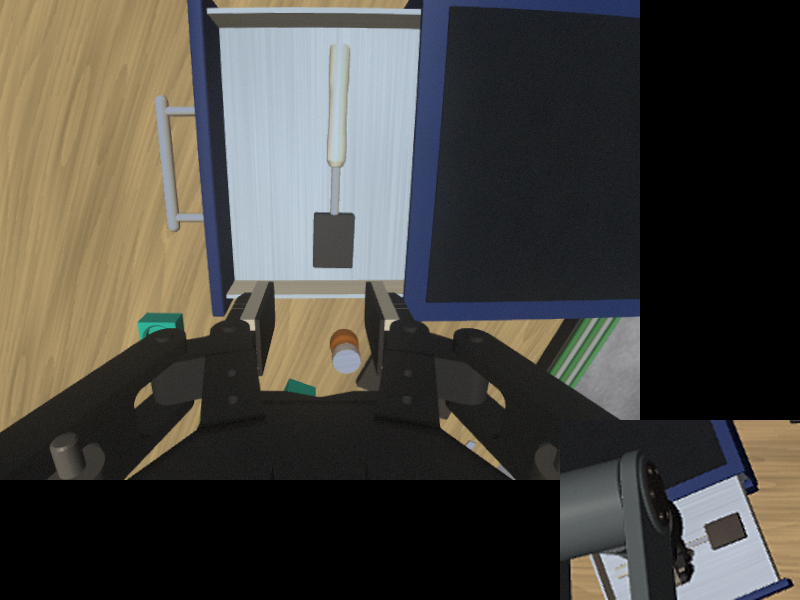

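The drawer is fully out, with paddle3 lying across it: handle end (340,45), handle/shank joint (336,165), pad centre (333,240), and pad end at row 268. In the inset the pad centre is at (725,530).

Run:
```python
from h import *
import pickle
np.set_printoptions(precision=4,suppress=True)
m=pickle.load(open('w2.pkl','rb')); M=pickle.load(open('M.pkl','rb'))
print(tri(m,[[333.5,240]],M['top'],[[230,263.3]]))
q=[[340,44],[336.5,165],[334.5,213],[333.3,240],[333,268]]
P=onz(m,q,.081);print(P,np.linalg.norm(P[0]-P[-1]),np.linalg.norm(P[0]-P[1]))
d=P[3]-P[0];print("paddle heading",np.degrees(np.arctan2(d[1],d[0])))
C=onz(m,[[422,0],[404,310]],.126);d=C[1]-C[0];print(C,np.degrees(np.arctan2(d[0],-d[1])))
F=onz(m,[[222,0],[228,300]],.12);d=F[1]-F[0];print(F,np.degrees(np.arctan2(d[0],-d[1])))
W=onz(m,[[220,27],[418,27],[234,281],[408,281]],.072);print("floor corners",W, W.mean(0))
```

```text
[[0.5685 0.2376 0.0757 0.0025]]
[[0.5012 0.4037 0.081 ]
 [0.5413 0.307  0.081 ]
 [0.5585 0.2643 0.081 ]
 [0.5687 0.2389 0.081 ]
 [0.5805 0.2117 0.081 ]] 0.207791081297162 0.10471315578430293
paddle heading -67.73904064530299
[[0.5462 0.4452 0.126 ]
 [0.6487 0.2142 0.126 ]] 23.93027912864911
[[0.4081 0.3864 0.12  ]
 [0.4965 0.1567 0.12  ]] 21.042776522961454
floor corners [[0.3969 0.3765 0.072 ]
 [0.5588 0.448  0.072 ]
 [0.4921 0.154  0.072 ]
 [0.662  0.2271 0.072 ]] [0.5274 0.3014 0.072 ]
```

Run:
```python
from h import *
plan([(.60,-.12,.30,30),(.565,-.397,.27,55)])
```

```text
from [0.5357 0.2542 0.2687] 23.65 t 5.5
[[-37,-9,-3,-0.01],[-74,-18,-6,-0.02],[-111,-27,-9,-0.03],[-147,-37,-13,-0.04],[-184,-46,-16,-0.06]]
[[-36,-11,-3,-0.01],[-73,-22,-6,-0.02],[-109,-33,-9,-0.03],[-145,-45,-13,-0.04],[-181,-56,-16,-0.06]]
  -> (0.6, -0.12, 0.3, 30)
[[-28,-21,4,-0.05],[-56,-42,8,-0.11],[-83,-63,11,-0.16],[-111,-84,15,-0.22],[-139,-106,19,-0.27]]
[[-21,-28,4,-0.05],[-42,-56,8,-0.11],[-63,-83,11,-0.16]]
  -> (0.565, -0.397, 0.27, 55)
```

Emit:
{"name": "drive_tool", "arguments": {"deltas": [[[-37, -9, -3, -0.01], [-74, -18, -6, -0.02], [-111, -27, -9, -0.03], [-147, -37, -13, -0.04], [-184, -46, -16, -0.06]]]}}

```text
t: 5.92
tcp_pos: [0.5642, 0.0668, 0.284]
tool_rot: [0.521, 0.854, -0.001, -0.001]
force: [-0.1, 0.5, -0.7]
finger_gap: 0.472
gripper_force: 0.0
```

Emit:
{"name": "drive_tool", "arguments": {"deltas": [[[-36, -11, -3, -0.01], [-73, -22, -6, -0.02], [-109, -33, -9, -0.03], [-145, -45, -13, -0.04], [-181, -56, -16, -0.06]]]}}

```text
t: 6.33
tcp_pos: [0.5974, -0.1196, 0.3]
tool_rot: [0.495, 0.869, -0.0, -0.001]
force: [0.9, 0.3, 0.2]
finger_gap: 0.467
gripper_force: 0.0
```

Emit:
{"name": "drive_tool", "arguments": {"deltas": [[[0, 0, 0, 0], [0, 0, 0, 0], [0, 0, 0, 0]]]}}

```text
t: 6.58
tcp_pos: [0.5978, -0.1177, 0.2996]
tool_rot: [0.496, 0.868, 0.0, -0.002]
force: [0.3, 0.4, -0.7]
finger_gap: 0.469
gripper_force: 0.0
```

Run:
```python
from h import *
import pickle
im,m=snap("wrist","w3.png"); pickle.dump(m,open('w3.pkl','wb')); print(cur()[:2])
```

```text
(array([ 0.59803317, -0.11713124,  0.29974026]), np.float64(0.5348131021817257))
```

Emit:
{"name": "drive_tool", "arguments": {"deltas": [[[-28, -21, 4, -0.05], [-56, -42, 8, -0.11], [-83, -63, 11, -0.16], [-111, -84, 15, -0.22], [-139, -106, 19, -0.27]]]}}

```text
t: 7.05
tcp_pos: [0.5788, -0.291, 0.2811]
tool_rot: [0.371, 0.929, 0.0, -0.001]
force: [0.5, -0.5, -0.2]
finger_gap: 0.472
gripper_force: 0.0
```

Emit:
{"name": "drive_tool", "arguments": {"deltas": [[[-21, -28, 4, -0.05], [-42, -56, 8, -0.11], [-63, -83, 11, -0.16], [-63, -83, 11, -0.16], [-63, -83, 11, -0.16]]]}}

```text
t: 7.47
tcp_pos: [0.5664, -0.3955, 0.2693]
tool_rot: [0.299, 0.954, 0.001, -0.001]
force: [-0.9, 1.1, -0.9]
finger_gap: 0.47
gripper_force: 0.0
```

Run:
```python
from h import *
import pickle
im,m=snap("wrist","w4.png"); pickle.dump(m,open('w4.pkl','wb')); print(cur()[:2])
cv2.imwrite('pics/w4b.png',cv2.resize(im[:,:,::-1],(800,600),interpolation=cv2.INTER_CUBIC))
a=cv2.imread('pics/w3.png');cv2.imwrite('pics/w3b.png',cv2.resize(a,(800,600),interpolation=cv2.INTER_CUBIC))
```

```text
(array([ 0.56680515, -0.39405246,  0.26967729]), np.float64(0.9643551280388855))
```

View pics/w3b.png

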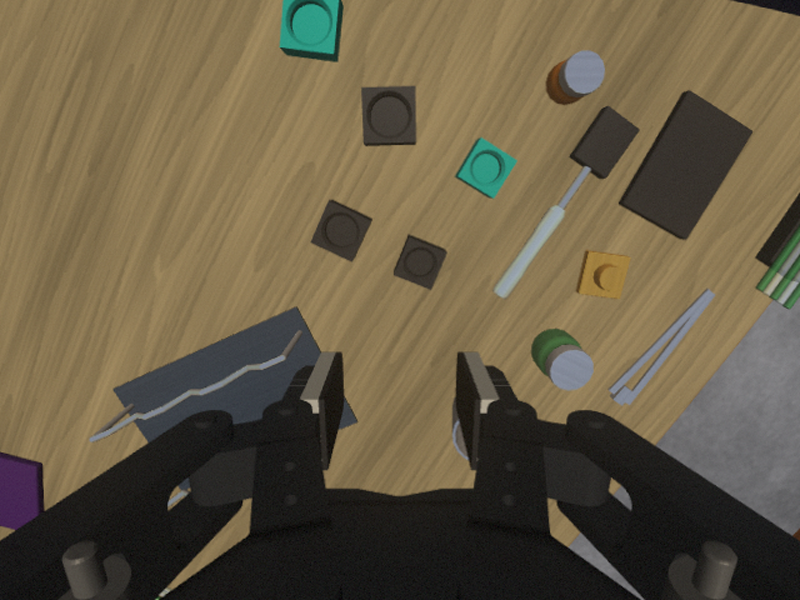

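View pics/w4b.png

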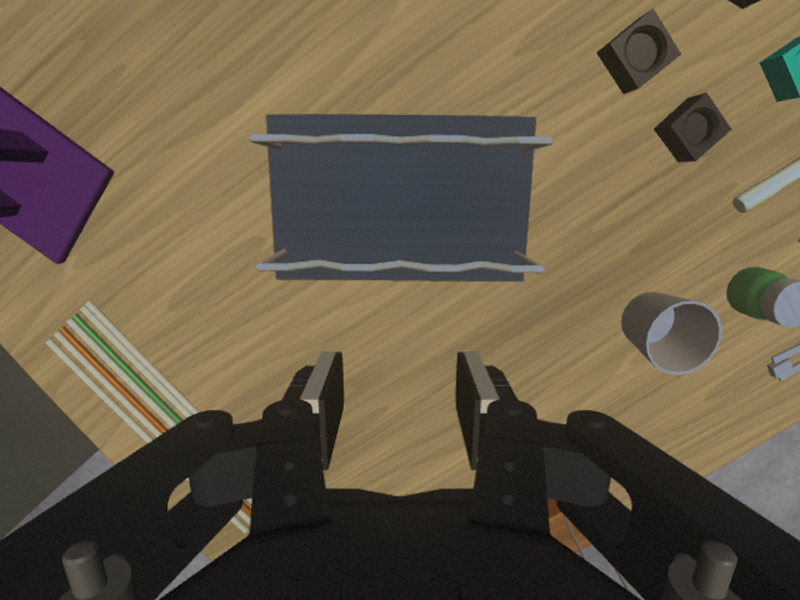

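w3 shows the moulds at (389,116), (342,230) and (420,262). The bench paddle has its handle end at (502,293), its joint at (558,210) and its pad at (605,142). w4 shows the rest foot corners at (267,115), (535,117), (523,280) and (277,279), the front wire ends at (251,140) and (551,141), and the rear wire ends at (258,267) and (543,268).

```bash
cat > mouldpose.py <<'E'
from h import *
def moulds(im,m,boxes,z=.026,thr=75):
    """dark square top faces near given pixel boxes: centre on z plane & edge angle"""
    out=[]
    for (x,y,r) in boxes:
        g=cv2.cvtColor(im[max(y-r,0):y+r,max(x-r,0):x+r],cv2.COLOR_RGB2GRAY); b=((g<thr)*255).astype(np.uint8)
        b=cv2.morphologyEx(b,cv2.MORPH_CLOSE,np.ones((5,5),np.uint8))
        cs=max(cv2.findContours(b,0,2)[0],key=cv2.contourArea)[:,0,:]+[max(x-r,0),max(y-r,0)]
        P=onz(m,cs,z)[:,:2]; out.append(cv2.minAreaRect((P*1000).astype(np.float32)))
    return out
E
python3 - <<'E'
from mouldpose import *
import pickle
np.set_printoptions(precision=4,suppress=True)
m3=pickle.load(open('w3.pkl','rb'));m4=pickle.load(open('w4.pkl','rb')); M=pickle.load(open('M.pkl','rb'))
im=cv2.imread('pics/w3.png')[:,:,::-1]
for r in moulds(im,m3,[(311,93,32),(273,184,30),(336,210,28)]): print(r)
# tri of mould cup centres w3 vs top0
print("tri",tri(m3,np.array([[389,116],[342,230],[420,262]])/1.25,M['top'],np.array([[325+482/5,225+(506-200)/5],[325+728/5,225+(483-200)/5],[325+700/5,225+(309-200)/5]])))
print("exp order mC,mB,mA z .026", onz(m3,np.array([[389,116],[342,230],[420,262]])/1.25,.026))
q=np.array([[502,293],[558,210],[588,170],[605,142]])/1.25
P=onz(m3,q,.009);print(P,np.linalg.norm(P[0]-P[1]));d=P[3]-P[0];print("paddle1 heading",np.degrees(np.arctan2(d[1],d[0])))
print("tri pad",tri(m3,q[[0,3]],M['top'],np.array([[474,264],[383,260]])/1.25))
F=onz(m4,np.array([[267,115],[535,117],[523,280],[277,279]])/1.25,.004)
print("foot",F,F.mean(0),[np.linalg.norm(F[i]-F[i-1]) for i in range(4)])
for i,j in((0,1),(3,2)): d=F[j]-F[i];print("y heading",np.degrees(np.arctan2(d[1],d[0])))
for z,a in ((.073,[[251,140],[551,141]]),(.0795,[[258,267],[543,268]])):
    W=onz(m4,np.array(a)/1.25,z);d=W[1]-W[0];print("wire",W,W.mean(0),np.linalg.norm(d),np.degrees(np.arctan2(d[1],d[0])))
E
```

```text
((525.825439453125, -14.46905517578125), (46.960201263427734, 49.442710876464844), 32.384803771972656)
((538.35009765625, -126.22648620605469), (44.351097106933594, 45.71941375732422), 4.677084445953369)
((618.8447875976562, -114.20711517333984), (41.138919830322266, 41.99269485473633), 8.8128023147583)
tri [[ 0.5337 -0.0929  0.5487  0.0914]
 [ 0.534  -0.0739  0.7256  0.1491]
 [ 0.408   0.0902  1.593   0.0082]]
exp order mC,mB,mA z .026 [[ 0.5264 -0.0142  0.026 ]
 [ 0.5393 -0.1254  0.026 ]
 [ 0.6195 -0.114   0.026 ]]
[[ 0.7116 -0.1007  0.009 ]
 [ 0.7122 -0.002   0.009 ]
 [ 0.7152  0.0446  0.009 ]
 [ 0.7139  0.0744  0.009 ]] 0.09877458131079794
paddle1 heading 89.22464432677789
tri pad [[ 0.6935 -0.0978  0.062   0.0043]
 [ 0.7074  0.0696  0.0256  0.0017]]
foot [[ 0.3972 -0.419   0.004 ]
 [ 0.5342 -0.2249  0.004 ]
 [ 0.6555 -0.3101  0.004 ]
 [ 0.5188 -0.5048  0.004 ]] [ 0.5264 -0.3647  0.004 ] [np.float64(0.14876413348027134), np.float64(0.23754429873398278), np.float64(0.14818730510428887), np.float64(0.2378823155102774)]
y heading 54.78905790994505
y heading 54.92807923763161
wire [[ 0.4234 -0.4293  0.073 ]
 [ 0.5518 -0.2459  0.073 ]] [ 0.4876 -0.3376  0.073 ] 0.22388589393762542 55.00766802775655
wire [[ 0.5014 -0.4837  0.0795]
 [ 0.6297 -0.3008  0.0795]] [ 0.5655 -0.3922  0.0795] 0.22337627838523194 54.964399396142824
```

Run:
```python
from h import *
a=cv2.imread('pics/w4.png')
k=np.vstack([cv2.resize(a[100:125,190:450],(800,0) if 0 else (800,77),interpolation=cv2.INTER_CUBIC) ,cv2.resize(a[200:228,190:450],(800,86),interpolation=cv2.INTER_CUBIC)])
k=cv2.resize(k,(800,490)); cv2.imwrite('pics/c4.png',k)
```

```text
(no output)
```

View pics/c4.png

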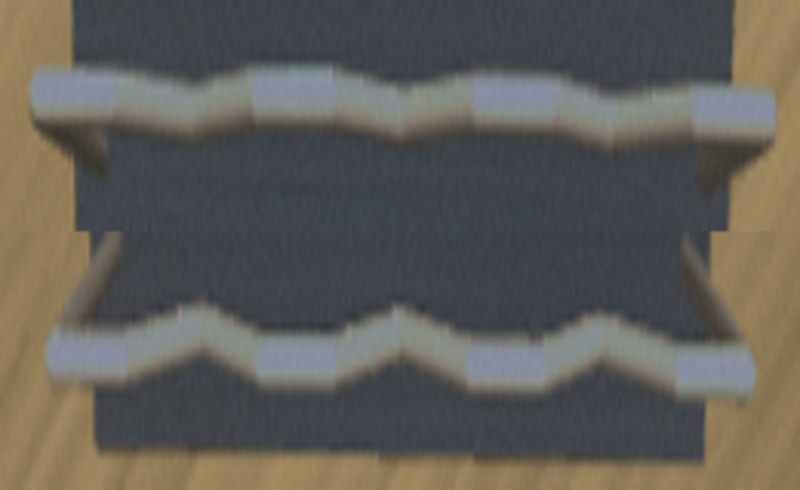

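The crop shows the notch bottoms at front x 195/402/610 and rear x 202/400/604.

Run:
```python
from h import *
import pickle
np.set_printoptions(precision=4,suppress=True)
m4=pickle.load(open('w4.pkl','rb')); M=pickle.load(open('M.pkl','rb'))
f=onz(m4,[[253.4,112],[320.6,112.4],[388.2,113]],.055); r=onz(m4,[[255.6,210],[320,210.2],[386.3,210.7]],.0615)
print(f,r,f.mean(0),r.mean(0))
d=r-f;print(np.degrees(np.arctan2(d[:,1],d[:,0])),np.linalg.norm(d,axis=1))
for a in(f,r): d=a[2]-a[0];print(np.degrees(np.arctan2(d[1],d[0])),np.linalg.norm(d))
m3=pickle.load(open('w3.pkl','rb'))
print("tri",tri(m3,np.array([[389,116],[342,230],[420,262]])/1.25,M['top'],np.array([[325+82/5,225+(506-200)/5],[325+328/5,225+(483-200)/5],[325+300/5,225+(309-200)/5]])))
plan([(.575,.24,.27,35),(.5349,.3227,.16,22.3),(.5349,.3227,.075,22.3)])
```

```text
[[ 0.4488 -0.3909  0.055 ]
 [ 0.4868 -0.3373  0.055 ]
 [ 0.5248 -0.2831  0.055 ]] [[ 0.5271 -0.4464  0.0615]
 [ 0.565  -0.3924  0.0615]
 [ 0.6043 -0.3368  0.0615]] [ 0.4868 -0.3371  0.055 ] [ 0.5655 -0.3919  0.0615]
[-35.3543 -35.1575 -34.0309] [0.0963 0.0959 0.0961]
54.783684011364805 0.13187834284574276
54.85915265197804 0.13409396086881936
tri [[ 0.524  -0.0139  0.0113  0.0034]
 [ 0.5368 -0.1336 -0.0205  0.0018]
 [ 0.628  -0.124  -0.0517  0.0036]]
from [ 0.5668 -0.3941  0.2697] 55.25 t 7.5
[[22,33,0,0.02],[44,66,0,0.04],[66,99,0,0.07],[89,131,0,0.09],[111,164,0,0.11]]
[[26,30,0,0.02],[51,60,0,0.04],[77,91,0,0.07],[103,121,0,0.09],[128,151,0,0.11]]
[[29,27,0,0.02],[58,54,0,0.04],[86,82,0,0.07],[115,109,0,0.09],[144,136,0,0.11]]
[[32,24,0,0.02]]
  -> (0.575, 0.24, 0.27, 35)
[[23,4,27,0.06],[45,7,55,0.11],[68,11,83,0.17],[91,15,110,0.22]]
  -> (0.5349, 0.3227, 0.16, 22.3)
[[0,0,28,0.0],[0,0,57,0.0],[0,0,85,0.0]]
  -> (0.5349, 0.3227, 0.075, 22.3)
```

Emit:
{"name": "drive_tool", "arguments": {"deltas": [[[22, 33, 0, 0.02], [44, 66, 0, 0.04], [66, 99, 0, 0.07], [89, 131, 0, 0.09], [111, 164, 0, 0.11]]]}}

```text
t: 7.93
tcp_pos: [0.5684, -0.193, 0.2707]
tool_rot: [0.35, 0.937, 0.0, -0.0]
force: [0.4, 0.4, 0.1]
finger_gap: 0.468
gripper_force: 0.0
```

Emit:
{"name": "drive_tool", "arguments": {"deltas": [[[26, 30, 0, 0.02], [51, 60, 0, 0.04], [77, 91, 0, 0.07], [103, 121, 0, 0.09], [128, 151, 0, 0.11]]]}}

```text
t: 8.35
tcp_pos: [0.5701, 0.0049, 0.2709]
tool_rot: [0.401, 0.916, 0.0, -0.0]
force: [0.8, -0.4, 0.7]
finger_gap: 0.469
gripper_force: 0.0
```

Emit:
{"name": "drive_tool", "arguments": {"deltas": [[[29, 27, 0, 0.02], [58, 54, 0, 0.04], [86, 82, 0, 0.07], [115, 109, 0, 0.09], [144, 136, 0, 0.11]]]}}

```text
t: 8.77
tcp_pos: [0.5719, 0.2025, 0.2709]
tool_rot: [0.45, 0.893, 0.0, -0.0]
force: [0.4, 0.1, 0.5]
finger_gap: 0.463
gripper_force: 0.0
```

Run:
```python
from h import *
plan([(.5349,.3227,.16,22.3),(.5349,.3227,.16,22.3),(.5349,.3227,.075,22.3)])
```

```text
from [0.5719 0.2025 0.2709] 36.46 t 8.8
[[24,8,22,0.05],[47,17,44,0.1],[71,25,67,0.15],[95,33,89,0.2],[119,42,111,0.25]]
  -> (0.5349, 0.3227, 0.16, 22.3)
[[0,0,0,0.0]]
  -> (0.5349, 0.3227, 0.16, 22.3)
[[0,0,28,0.0],[0,0,57,0.0],[0,0,85,0.0]]
  -> (0.5349, 0.3227, 0.075, 22.3)
```

Emit:
{"name": "drive_tool", "arguments": {"deltas": [[[24, 8, 22, 0.05], [47, 15, 44, 0.1], [68, 22, 67, 0.15], [90, 30, 89, 0.2], [113, 38, 111, 0.25]]]}}

```text
t: 9.18
tcp_pos: [0.5351, 0.3147, 0.1591]
tool_rot: [0.559, 0.829, 0.0, -0.0]
force: [-0.1, -0.2, 0.5]
finger_gap: 0.471
gripper_force: 0.0
```

Emit:
{"name": "drive_tool", "arguments": {"deltas": [[[0, 0, 0, 0], [0, 0, 0, 0], [0, 0, 0, 0]]]}}

```text
t: 9.43
tcp_pos: [0.5372, 0.3129, 0.1602]
tool_rot: [0.558, 0.83, 0.0, 0.0]
force: [0.7, -0.3, 0.5]
finger_gap: 0.466
gripper_force: 0.0
```

Run:
```python
from h import *
plan([(.5349,.3227,.075,22.3)])
im,m=snap("wrist")
P=[[.5349,.3227,.081],[.5012,.4037,.081],[.5413,.307,.081],[.5687,.2389,.081]]
im=im.copy()
for p in proj(m,P): cv2.circle(im,tuple(int(v) for v in p),3,(255,0,0),-1)
cv2.imwrite('pics/w5.png',im[:,:,::-1])
```

```text
from [0.5372 0.3129 0.1602] 22.18 t 9.4
[[3,1,28,-0.0],[7,1,57,-0.0],[10,2,85,-0.0]]
  -> (0.5349, 0.3227, 0.075, 22.3)
```

View pics/w5.png

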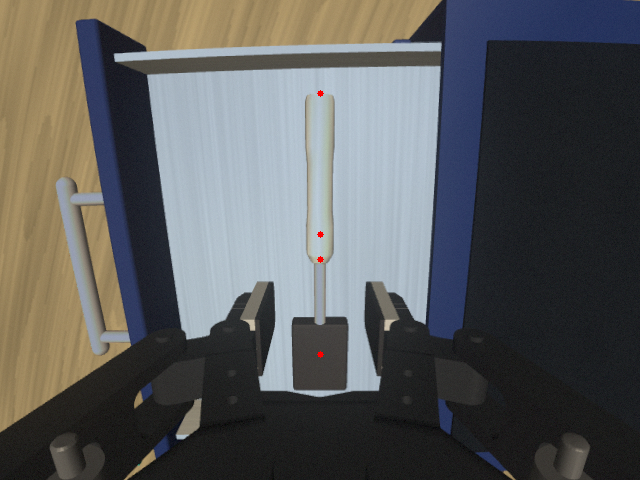

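The projected points land on the paddle from this second viewpoint, so the pose and height are confirmed. Descending to grip.

Emit:
{"name": "drive_tool", "arguments": {"deltas": [[[4, 1, 20, 0], [10, 1, 45, 0], [10, 2, 70, 0], [10, 2, 85, 0], [10, 2, 85, 0]]]}}

```text
t: 9.9
tcp_pos: [0.535, 0.3202, 0.0724]
tool_rot: [0.56, 0.829, -0.002, -0.001]
force: [-0.8, -0.6, -0.7]
finger_gap: 0.47
gripper_force: 0.0
```

Emit:
{"name": "drive_tool", "arguments": {"deltas": [[[0, 0, 0, 0], [0, 0, 0, 0], [0, 0, 0, 0], [0, 0, 0, 0], [0, 0, 0, 0]]], "jaw": 0, "force": 80}}

```text
t: 10.32
tcp_pos: [0.5377, 0.3218, 0.0764]
tool_rot: [0.559, 0.829, 0.001, 0.001]
force: [0.5, -2.0, 6.8]
finger_gap: 0.173
gripper_force: 78.8
```

Emit:
{"name": "drive_tool", "arguments": {"deltas": [[[0, 0, -10, 0], [0, 0, -30, 0], [0, 0, -60, 0], [0, 0, -90, 0], [0, 0, -120, 0]]]}}

```text
t: 10.73
tcp_pos: [0.5354, 0.3216, 0.1956]
tool_rot: [0.559, 0.829, -0.0, -0.001]
force: [0.2, 0.3, -1.3]
finger_gap: 0.171
gripper_force: 78.3
```

Run:
```python
from h import *
p,h,s=cur(); print(s['finger_gap'],s['gripper_force'],s['force'])
plan([(.5302,-.3674,.20,54.9)],step=30)
```

```text
0.1713692692830666 78.26318264007568 [ 0.23768707  0.29225143 -1.30138474]
from [0.5354 0.3216 0.1956] 22.01 t 10.7
[[-28,-11,0,-0.02],[-55,-23,0,-0.05],[-83,-34,-1,-0.07],[-111,-46,-1,-0.1],[-138,-57,-1,-0.12]]
[[-26,-15,0,-0.02],[-52,-30,0,-0.05],[-78,-44,-1,-0.07],[-104,-59,-1,-0.1],[-130,-74,-1,-0.12]]
[[-24,-18,0,-0.02],[-48,-36,0,-0.05],[-72,-54,-1,-0.07],[-96,-72,-1,-0.1],[-120,-90,-1,-0.12]]
[[-22,-21,0,-0.02],[-43,-42,0,-0.05],[-65,-62,-1,-0.07],[-86,-83,-1,-0.1],[-108,-104,-1,-0.12]]
[[-19,-23,0,-0.02],[-38,-47,0,-0.05],[-57,-70,-1,-0.07]]
  -> (0.5302, -0.3674, 0.2, 54.9)
```

Emit:
{"name": "drive_tool", "arguments": {"deltas": [[[-28, -11, 0, -0.02], [-55, -23, 0, -0.05], [-83, -34, -1, -0.07], [-111, -46, -1, -0.1], [-138, -57, -1, -0.12]]]}}

```text
t: 11.15
tcp_pos: [0.5343, 0.1712, 0.1959]
tool_rot: [0.508, 0.862, 0.0, -0.0]
force: [0.8, 0.1, -2.1]
finger_gap: 0.173
gripper_force: 78.5
```

Emit:
{"name": "drive_tool", "arguments": {"deltas": [[[-26, -15, 0, -0.02], [-52, -30, 0, -0.05], [-78, -44, -1, -0.07], [-104, -59, -1, -0.1], [-130, -74, -1, -0.12]]]}}

```text
t: 11.57
tcp_pos: [0.5325, 0.0217, 0.1968]
tool_rot: [0.455, 0.89, 0.0, -0.0]
force: [0.4, -1.3, -0.9]
finger_gap: 0.17
gripper_force: 78.6
```

Emit:
{"name": "drive_tool", "arguments": {"deltas": [[[-24, -18, 0, -0.02], [-48, -36, 0, -0.05], [-72, -54, -1, -0.07], [-96, -72, -1, -0.1], [-120, -90, -1, -0.12]]]}}

```text
t: 11.98
tcp_pos: [0.5296, -0.1283, 0.1978]
tool_rot: [0.401, 0.916, 0.0, -0.0]
force: [1.2, -0.1, -1.6]
finger_gap: 0.171
gripper_force: 78.6
```

Emit:
{"name": "drive_tool", "arguments": {"deltas": [[[-22, -21, 0, -0.02], [-43, -42, 0, -0.05], [-65, -62, -1, -0.07], [-86, -83, -1, -0.1], [-86, -83, -1, -0.1]]]}}

```text
t: 12.4
tcp_pos: [0.5279, -0.2527, 0.1991]
tool_rot: [0.357, 0.934, -0.002, 0.002]
force: [1.6, 0.0, -1.8]
finger_gap: 0.175
gripper_force: 78.4
```

Run:
```python
from h import *
p,h,s=cur(); print(s['finger_gap'],s['gripper_force'],s['force'])
plan([(.4922,-.4214,.15,54.9)],step=30)
```

```text
0.17542130847515117 78.44117045402527 [ 1.58389459  0.03548402 -1.80165591]
from [ 0.5279 -0.2527  0.1991] 48.17 t 12.4
[[-14,-25,8,-0.02],[-29,-50,16,-0.04],[-43,-75,25,-0.06],[-57,-100,33,-0.08],[-72,-125,41,-0.1]]
[[-12,-26,8,-0.02]]
  -> (0.4922, -0.4214, 0.15, 54.9)
```

Emit:
{"name": "drive_tool", "arguments": {"deltas": [[[-14, -25, 8, -0.02], [-29, -50, 16, -0.04], [-43, -75, 25, -0.06], [-57, -100, 33, -0.08], [-72, -125, 41, -0.1]]]}}

```text
t: 12.82
tcp_pos: [0.4974, -0.3881, 0.1572]
tool_rot: [0.308, 0.951, 0.0, -0.0]
force: [1.2, -0.1, -1.2]
finger_gap: 0.175
gripper_force: 78.6
```

Emit:
{"name": "drive_tool", "arguments": {"deltas": [[[-12, -26, 8, -0.02], [-12, -26, 8, -0.02], [-12, -26, 8, -0.02], [-12, -26, 8, -0.02]]]}}

```text
t: 13.15
tcp_pos: [0.4922, -0.415, 0.1492]
tool_rot: [0.299, 0.954, 0.001, -0.001]
force: [-0.3, 0.1, -1.3]
finger_gap: 0.177
gripper_force: 78.5
```

Run:
```python
from h import *
p,h,s=cur(); print(s['finger_gap'],s['gripper_force'],s['force'])
plan([(.4922,-.4214,.0655,54.9)],step=30)
im,m=snap("wrist"); im=im.copy()
import pickle; pickle.dump(m,open('w6.pkl','wb'))
f=np.array([.4488,-.3909,.055]);r=np.array([.5271,-.4464,.0615])
for q in proj(m,[f,r]): cv2.circle(im,tuple(int(v) for v in q),3,(255,0,0),-1)
# predicted paddle
hx=np.radians(np.degrees(h)-90); ux=np.array([np.cos(hx),np.sin(hx),0])
g=p+[0,0,.006]
for x in(-100,5,50,105): 
    q=proj(m,g+ux*(x+12)/1000)[0]; cv2.circle(im,tuple(int(v) for v in q),3,(0,255,0),-1)
cv2.imwrite('pics/w6.png',im[:,:,::-1])
```

```text
0.1770446233583692 78.48833799362183 [-0.32238105  0.11894778 -1.31281536]
from [ 0.4922 -0.415   0.1492] 55.21 t 13.2
[[-1,-2,28,0.0],[-2,-4,56,0.0],[-4,-5,84,0.01]]
  -> (0.4922, -0.4214, 0.0655, 54.9)
```

View pics/w6.png

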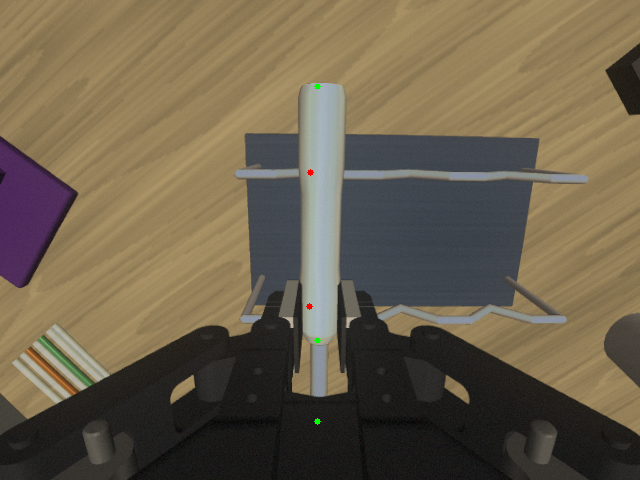

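The handle lies along x≈321, and the front and rear notch (red) are at (310,172) and (309,306). I'll shift about 5 mm along -y and lower it.

Emit:
{"name": "drive_tool", "arguments": {"deltas": [[[-1, -2, 15, 0], [-3, -5, 35, 0], [-4, -6, 55, 0], [-4, -6, 68, 0], [-4, -6, 68, 0]]]}}

```text
t: 13.62
tcp_pos: [0.4913, -0.4202, 0.0786]
tool_rot: [0.298, 0.955, 0.002, -0.003]
force: [0.1, 1.0, -1.5]
finger_gap: 0.174
gripper_force: 78.5
```

Emit:
{"name": "drive_tool", "arguments": {"deltas": [[[0, 0, 4, 0], [0, 0, 8, 0], [0, 0, 11, 0], [0, 0, 13, 0], [0, 0, 13, 0]]]}}

```text
t: 14.03
tcp_pos: [0.4924, -0.4232, 0.0685]
tool_rot: [0.299, 0.954, -0.0, 0.0]
force: [0.6, -0.4, -1.4]
finger_gap: 0.173
gripper_force: 78.5
```

Emit:
{"name": "drive_tool", "arguments": {"deltas": [[[0, 0, 1, 0], [0, 0, 2, 0], [0, 0, 3, 0], [0, 0, 3, 0]]]}}

```text
t: 14.37
tcp_pos: [0.4926, -0.4234, 0.0657]
tool_rot: [0.299, 0.954, -0.0, 0.0]
force: [-0.7, 1.1, 1.1]
finger_gap: 0.172
gripper_force: 78.7
```

Run:
```python
from h import *
p,h,s=cur(); print(p,s['force'],s['ft_torque'])
```

```text
[ 0.49258122 -0.42340312  0.06573285] [-0.7446922   1.05386189  1.14269058] [ 0.10003911 -0.04078621  0.05638141]
```

Emit:
{"name": "drive_tool", "arguments": {"deltas": [[[0, 0, 1, 0], [0, 0, 1, 0], [0, 0, 1, 0]]]}}

```text
t: 14.62
tcp_pos: [0.4926, -0.4235, 0.0655]
tool_rot: [0.299, 0.954, -0.0, 0.0]
force: [-0.5, 0.9, 6.0]
finger_gap: 0.171
gripper_force: 79.3
```

Emit:
{"name": "drive_tool", "arguments": {"deltas": [[[0, 0, 0, 0], [0, 0, 0, 0], [0, 0, 0, 0], [0, 0, 0, 0]]], "jaw": 36}}

```text
t: 14.95
tcp_pos: [0.4923, -0.4233, 0.0641]
tool_rot: [0.299, 0.954, 0.0, -0.0]
force: [0.3, -0.5, 0.2]
finger_gap: 0.424
gripper_force: 0.0
```

Emit:
{"name": "drive_tool", "arguments": {"deltas": [[[0, 0, -10, 0], [0, 0, -30, 0], [0, 0, -60, 0], [0, 0, -95, 0], [0, 0, -135, 0]]]}}

```text
t: 15.37
tcp_pos: [0.4915, -0.4223, 0.1997]
tool_rot: [0.299, 0.954, 0.001, -0.002]
force: [0.2, -0.4, -0.5]
finger_gap: 0.422
gripper_force: 0.0
```

Run:
```python
from h import *
import pickle
im,m=snap("wrist","w7.png"); pickle.dump(m,open('w7.pkl','wb'))
k=im.copy()[:,:,::-1].copy()
t,_=snap("top","top7.png"); sc,_=snap("scene","scene7.png")
z=np.zeros((600,800,3),np.uint8); z[:360,:480]=cv2.resize(k,(480,360)); 
z[360:,:320]=cv2.resize(t[200:380,400:640][:,:,::-1],(320,240)); z[200:600,480:]=cv2.resize(sc[100:325,100:280][:,:,::-1],(320,400))
cv2.imwrite('pics/w7b.png',z)
plan([(.66,-.065,.22,-0.8+0)],step=38)
```

```text
from [ 0.4943 -0.4254  0.2045] 55.24 t 15.5
[[6,36,-1,0.09],[13,71,-3,0.18],[19,107,-4,0.27],[25,142,-6,0.36],[32,178,-7,0.44]]
[[21,29,-1,0.09],[42,59,-3,0.18],[63,88,-4,0.27],[84,117,-6,0.36],[105,147,-7,0.44]]
[[32,17,-1,0.09]]
  -> (0.66, -0.065, 0.22, -0.8)
```

View pics/w7b.png

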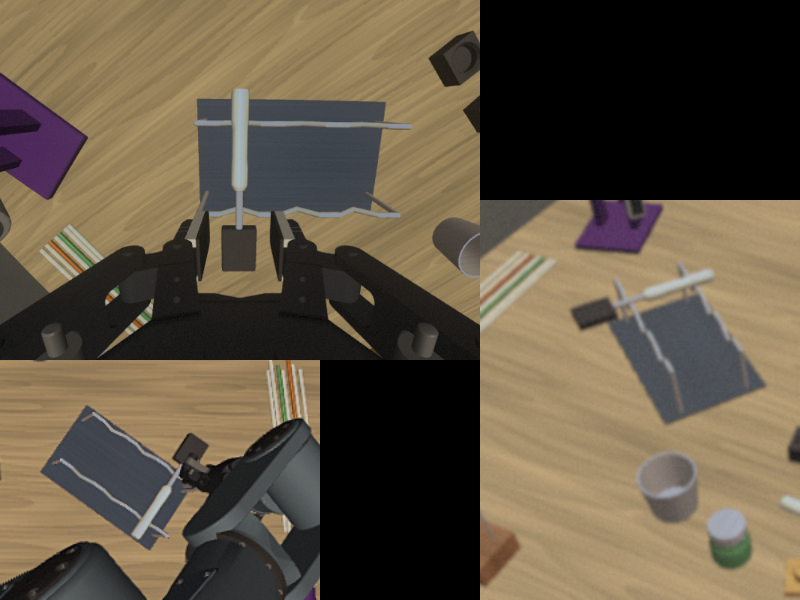

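Paddle3 is seated in the end notch: handle over the front wire at (240,125), shank in the rear notch at (239,212). Next is the bench paddle, measured by code from a hover.

Run:
```python
from h import *
plan([(.71,-.075,.2,-0.8)],step=36)
```

```text
from [ 0.4943 -0.4254  0.2045] 55.24 t 15.5
[[2,34,0,0.08],[4,68,1,0.16],[6,103,1,0.24],[8,137,1,0.33],[9,171,2,0.41]]
[[15,31,0,0.08],[31,61,1,0.16],[46,92,1,0.24],[61,123,1,0.33],[76,153,2,0.41]]
[[26,22,0,0.08],[52,44,1,0.16]]
  -> (0.71, -0.075, 0.2, -0.8)
```

Emit:
{"name": "drive_tool", "arguments": {"deltas": [[[2, 34, 0, 0.08], [4, 68, 1, 0.16], [6, 103, 1, 0.24], [8, 137, 1, 0.33], [9, 171, 2, 0.41]]]}}

```text
t: 15.93
tcp_pos: [0.5821, -0.2757, 0.1961]
tool_rot: [0.489, 0.872, 0.0, -0.001]
force: [0.5, 1.1, 0.3]
finger_gap: 0.423
gripper_force: 0.0
```

Emit:
{"name": "drive_tool", "arguments": {"deltas": [[[15, 31, 0, 0.08], [31, 61, 1, 0.16], [46, 92, 1, 0.24], [61, 123, 1, 0.33], [76, 153, 2, 0.41]]]}}

```text
t: 16.35
tcp_pos: [0.6725, -0.1305, 0.194]
tool_rot: [0.656, 0.755, -0.0, -0.001]
force: [0.4, 0.6, -0.3]
finger_gap: 0.424
gripper_force: 0.0
```

Emit:
{"name": "drive_tool", "arguments": {"deltas": [[[26, 22, 0, 0.08], [52, 44, 1, 0.16], [52, 44, 1, 0.16], [52, 44, 1, 0.16], [52, 44, 1, 0.16]]]}}

```text
t: 16.77
tcp_pos: [0.7076, -0.0746, 0.1929]
tool_rot: [0.712, 0.702, -0.001, -0.001]
force: [-0.7, -0.8, 0.2]
finger_gap: 0.418
gripper_force: 0.0
```

Run:
```python
from h import *
import pickle
np.set_printoptions(precision=4,suppress=True)
im,m=snap("wrist","w8.png"); pickle.dump(m,open('w8.pkl','wb')); print(cur()[:2])
k=im.copy()
for q in proj(m,[[.7125,-.0155,.009],[.7116,-.1007,.009],[.7122,-.002,.009],[.714,.0744,.009]]): print(q); cv2.circle(k,tuple(int(v) for v in q),3,(255,0,0),-1)
hsv=cv2.cvtColor(im,cv2.COLOR_RGB2HSV)
b=((hsv[...,1]<60)&(hsv[...,2]>140)).astype(np.uint8); b[300:]=0
n,l,st,ce=cv2.connectedComponentsWithStats(b)
for i in range(1,n):
    if st[i,4]>600: 
        c=max(cv2.findContours((l==i).astype(np.uint8),0,2)[0],key=cv2.contourArea)[:,0,:]
        P=onz(m,c,.009)[:,:2]*1000; print(st[i],cv2.minAreaRect(P.astype(np.float32)))
cv2.imwrite('pics/w8b.png',k[:,:,::-1])
```

```text
(array([ 0.7076, -0.0754,  0.1933]), np.float64(-0.01609047897005293))
[323.9645 154.5187]
[324.0187 243.8366]
[323.4646 139.3286]
[324.4942  48.0774]
[217   0  45  25 881] ((642.0520629882812, 104.46736907958984), (18.78903579711914, 37.408912658691406), 88.15058135986328)
[ 313   83   17  167 1819] ((710.0076293945312, -29.969139099121094), (152.0769805908203, 14.38573932647705), 88.33002471923828)
[ 490  119   49  159 2236] ((900.7284545898438, -62.04778289794922), (153.542724609375, 30.20277976989746), 84.30045318603516)
[ 399  263   48   37 1462] ((811.3978271484375, -141.61550903320312), (39.18269729614258, 48.414276123046875), 88.88825988769531)
```

View pics/w8b.png

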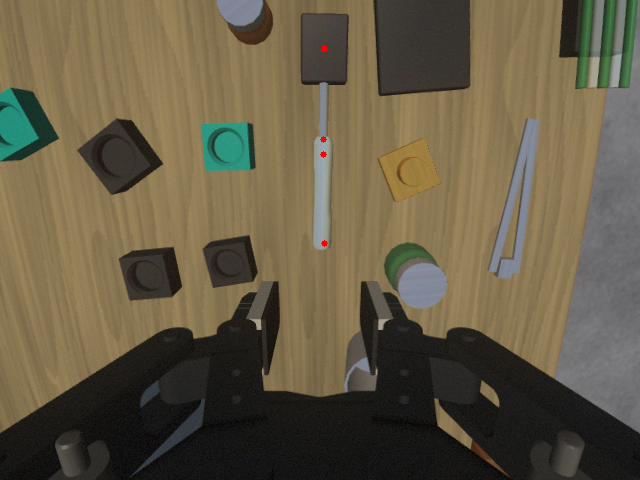

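The red markers lie on the paddle (handle rows 137–249, x≈322). The code gives the grip at (0.7104, -0.017) with the tool heading at -1.7°. Press and turquoise block both clear the fingers.

Run:
```python
from h import *
plan([(.7104,-.017,.08,-1.7),(.7104,-.017,.0045,-1.7)],step=30)
```

```text
from [ 0.7076 -0.0754  0.1933] -0.92 t 16.8
[[12,0,23,0.0],[23,1,45,0.01],[35,1,68,0.01],[47,1,91,0.01],[58,2,113,0.01]]
  -> (0.7104, -0.017, 0.08, -1.7)
[[0,0,25,0.0],[0,0,50,0.0],[0,0,76,0.0]]
  -> (0.7104, -0.017, 0.0045, -1.7)
```

Emit:
{"name": "drive_tool", "arguments": {"deltas": [[[12, 0, 23, 0], [23, 1, 45, 0.01], [35, 1, 68, 0.01], [47, 1, 91, 0.01], [58, 2, 113, 0.01]]]}}

```text
t: 17.23
tcp_pos: [0.7105, -0.0182, 0.0801]
tool_rot: [0.717, 0.697, -0.0, -0.0]
force: [-0.4, -0.2, -0.7]
finger_gap: 0.42
gripper_force: 0.0
```

Emit:
{"name": "drive_tool", "arguments": {"deltas": [[[0, 0, 0, 0], [0, 0, 0, 0], [0, 0, 0, 0]]]}}

```text
t: 17.48
tcp_pos: [0.7123, -0.0186, 0.0825]
tool_rot: [0.717, 0.697, 0.0, 0.001]
force: [0.6, 0.3, 0.4]
finger_gap: 0.422
gripper_force: 0.0
```

Run:
```python
from h import *
plan([(.7104,-.017,.0045,-1.7)],step=30)
```

```text
from [ 0.7123 -0.0186  0.0825] -1.57 t 17.5
[[1,-1,26,0.0],[1,-1,52,0.0],[2,-2,78,0.0]]
  -> (0.7104, -0.017, 0.0045, -1.7)
```

Emit:
{"name": "drive_tool", "arguments": {"deltas": [[[1, -1, 25, 0], [2, -2, 50, 0], [2, -2, 70, 0], [2, -2, 77, 0], [2, -2, 77, 0]]]}}

```text
t: 17.9
tcp_pos: [0.7092, -0.0159, 0.0039]
tool_rot: [0.717, 0.697, -0.0, -0.0]
force: [-0.3, -0.5, 0.8]
finger_gap: 0.424
gripper_force: 0.0
```

Emit:
{"name": "drive_tool", "arguments": {"deltas": [[[0, 0, 0, 0], [0, 0, 0, 0], [0, 0, 0, 0], [0, 0, 0, 0], [0, 0, 0, 0]]], "jaw": 0, "force": 80}}

```text
t: 18.32
tcp_pos: [0.7115, -0.0155, 0.0069]
tool_rot: [0.716, 0.698, 0.001, 0.002]
force: [-0.5, -1.2, 6.4]
finger_gap: 0.172
gripper_force: 79.0
```

Emit:
{"name": "drive_tool", "arguments": {"deltas": [[[0, 0, -10, 0], [0, 0, -40, 0], [0, 0, -75, 0], [0, 0, -110, 0], [0, 0, -150, 0]]]}}

```text
t: 18.73
tcp_pos: [0.7081, -0.0141, 0.1546]
tool_rot: [0.716, 0.698, -0.001, -0.002]
force: [0.5, -0.0, -1.8]
finger_gap: 0.169
gripper_force: 78.5
```

Run:
```python
from h import *
plan([(.52,-.12,.18,-60),(.5682,-.3134,.14,-125.1)],step=35)
```

```text
from [ 0.7081 -0.0141  0.1546] -1.48 t 18.7
[[-12,-21,-3,0.11],[-25,-41,-6,0.23],[-37,-62,-8,0.34],[-49,-82,-11,0.45],[-61,-103,-14,0.57]]
[[-21,-11,-3,0.11],[-43,-22,-6,0.23],[-64,-32,-8,0.34],[-86,-43,-11,0.45]]
  -> (0.52, -0.12, 0.18, -60)
[[-5,19,4,0.11],[-11,38,8,0.23],[-16,57,12,0.34],[-22,77,16,0.45],[-27,96,20,0.57]]
[[6,19,4,0.11],[11,38,8,0.23],[17,57,12,0.34],[23,76,16,0.45],[28,96,20,0.57]]
  -> (0.5682, -0.3134, 0.14, -125.1)
```

Emit:
{"name": "drive_tool", "arguments": {"deltas": [[[-12, -21, -3, 0.11], [-25, -41, -6, 0.23], [-37, -62, -8, 0.34], [-49, -82, -11, 0.45], [-61, -103, -14, 0.57]]]}}

```text
t: 19.15
tcp_pos: [0.6038, -0.0729, 0.1689]
tool_rot: [0.885, 0.466, 0.0, -0.0]
force: [-1.0, -0.5, -1.8]
finger_gap: 0.169
gripper_force: 78.7
```

Emit:
{"name": "drive_tool", "arguments": {"deltas": [[[-21, -11, -3, 0.11], [-43, -22, -6, 0.23], [-64, -32, -8, 0.34], [-86, -43, -11, 0.45], [-86, -43, -11, 0.45]]]}}

```text
t: 19.57
tcp_pos: [0.5169, -0.1205, 0.1798]
tool_rot: [0.966, 0.257, -0.002, -0.001]
force: [0.1, 1.0, -1.4]
finger_gap: 0.168
gripper_force: 78.6
```

Emit:
{"name": "drive_tool", "arguments": {"deltas": [[[-5, 19, 4, 0.11], [-11, 38, 8, 0.23], [-16, 57, 12, 0.34], [-22, 77, 16, 0.45], [-27, 96, 20, 0.57]]]}}

```text
t: 19.98
tcp_pos: [0.5466, -0.2171, 0.1595]
tool_rot: [1.0, -0.025, 0.0, -0.0]
force: [-0.1, 0.5, -1.1]
finger_gap: 0.169
gripper_force: 78.6
```

Emit:
{"name": "drive_tool", "arguments": {"deltas": [[[6, 19, 4, 0.11], [11, 38, 8, 0.23], [17, 57, 12, 0.34], [23, 76, 16, 0.45], [28, 96, 20, 0.57]]]}}

```text
t: 20.4
tcp_pos: [0.5704, -0.314, 0.1393]
tool_rot: [0.952, -0.305, 0.0, -0.0]
force: [0.1, 0.3, -1.6]
finger_gap: 0.168
gripper_force: 78.5
```

Emit:
{"name": "drive_tool", "arguments": {"deltas": [[[0, 0, 0, 0], [0, 0, 0, 0], [0, 0, 0, 0]]]}}

```text
t: 20.65
tcp_pos: [0.5694, -0.3127, 0.1391]
tool_rot: [0.953, -0.302, -0.001, -0.001]
force: [0.4, -0.3, -1.9]
finger_gap: 0.171
gripper_force: 78.6
```

Run:
```python
from h import *
import pickle
im,m=snap("wrist","w9.png"); pickle.dump(m,open('w9.pkl','wb'))
plan([(.5682,-.3134,.08,-125.1)],step=30)
print(cur()[2]['finger_gap'])
```

```text
from [ 0.5694 -0.3125  0.1393] -125.13 t 20.7
[[0,1,30,-0.0],[0,1,59,-0.0]]
  -> (0.5682, -0.3134, 0.08, -125.1)
0.17213451415940376
```

Emit:
{"name": "drive_tool", "arguments": {"deltas": [[[0, 1, 25, 0], [0, 1, 45, 0], [0, 1, 59, 0], [0, 1, 64, 0], [0, 1, 67, 0]]]}}

```text
t: 21.12
tcp_pos: [0.5686, -0.3132, 0.0716]
tool_rot: [0.953, -0.302, -0.001, -0.0]
force: [-0.4, 0.3, -0.8]
finger_gap: 0.167
gripper_force: 78.5
```

Emit:
{"name": "drive_tool", "arguments": {"deltas": [[[0, 0, 1, 0], [0, 0, 2, 0], [0, 0, 3, 0], [0, 0, 3, 0], [0, 0, 3, 0]]]}}

```text
t: 21.53
tcp_pos: [0.5694, -0.3149, 0.07]
tool_rot: [0.953, -0.303, 0.001, 0.0]
force: [0.3, -0.2, -1.4]
finger_gap: 0.168
gripper_force: 78.5
```

Emit:
{"name": "drive_tool", "arguments": {"deltas": [[[0, 0, 1, 0], [0, 0, 2, 0], [0, 0, 2, 0], [0, 0, 2, 0]]]}}

```text
t: 21.87
tcp_pos: [0.5692, -0.3154, 0.0681]
tool_rot: [0.953, -0.303, 0.001, 0.001]
force: [-1.8, -1.8, 4.0]
finger_gap: 0.168
gripper_force: 79.1
```

Emit:
{"name": "drive_tool", "arguments": {"deltas": [[[0, 0, 1, 0], [0, 0, 2, 0], [0, 0, 2, 0], [0, 0, 2, 0]]]}}

```text
t: 22.2
tcp_pos: [0.5693, -0.3155, 0.0678]
tool_rot: [0.953, -0.303, 0.001, 0.001]
force: [-3.6, 0.2, 11.6]
finger_gap: 0.17
gripper_force: 80.2
```

Emit:
{"name": "drive_tool", "arguments": {"deltas": [[[0, 0, -2, 0], [0, 0, -2, 0]]]}}

```text
t: 22.37
tcp_pos: [0.5693, -0.3152, 0.0682]
tool_rot: [0.953, -0.303, 0.001, 0.0]
force: [-1.1, -1.8, 6.9]
finger_gap: 0.17
gripper_force: 79.2
```

Emit:
{"name": "drive_tool", "arguments": {"deltas": [[[0, 0, 0, 0], [0, 0, 0, 0], [0, 0, 0, 0], [0, 0, 0, 0]]], "jaw": 36}}

```text
t: 22.7
tcp_pos: [0.5689, -0.3141, 0.0666]
tool_rot: [0.953, -0.303, -0.001, -0.0]
force: [-0.7, -0.3, -0.4]
finger_gap: 0.418
gripper_force: 0.0
```

Emit:
{"name": "drive_tool", "arguments": {"deltas": [[[0, 0, -10, 0], [0, 0, -30, 0], [0, 0, -60, 0], [0, 0, -95, 0], [0, 0, -135, 0]]]}}

```text
t: 23.12
tcp_pos: [0.5681, -0.3137, 0.2026]
tool_rot: [0.953, -0.303, -0.002, -0.001]
force: [0.9, -1.3, 0.6]
finger_gap: 0.422
gripper_force: 0.0
```

Run:
```python
from h import *
plan([(.57,-.18,.24,-60),(.55,-.12,.25,-5)],step=38)
```

```text
from [ 0.5681 -0.3137  0.2026] -125.25 t 23.1
[[-8,-11,-4,-0.11],[-15,-22,-7,-0.23],[-23,-33,-11,-0.34],[-30,-44,-15,-0.46],[-38,-55,-19,-0.57]]
[[0,-13,-4,-0.11],[-1,-27,-7,-0.23],[-1,-40,-11,-0.34],[-2,-53,-15,-0.46],[-2,-67,-19,-0.57]]
  -> (0.57, -0.18, 0.24, -60)
[[2,-8,-1,-0.12],[3,-15,-3,-0.24],[5,-23,-4,-0.36],[6,-31,-5,-0.48],[8,-39,-6,-0.6]]
[[6,-5,-1,-0.12],[11,-11,-3,-0.24],[17,-16,-4,-0.36]]
  -> (0.55, -0.12, 0.25, -5)
```

Emit:
{"name": "drive_tool", "arguments": {"deltas": [[[-8, -11, -4, -0.11], [-15, -22, -7, -0.23], [-23, -33, -11, -0.34], [-30, -44, -15, -0.46], [-38, -55, -19, -0.57]]], "jaw": 62}}

```text
t: 23.53
tcp_pos: [0.5698, -0.2471, 0.2222]
tool_rot: [1.0, -0.02, 0.0, 0.0]
force: [-0.5, 0.8, 0.2]
finger_gap: 0.728
gripper_force: 0.0
```

Emit:
{"name": "drive_tool", "arguments": {"deltas": [[[0, -13, -4, -0.11], [-1, -27, -7, -0.23], [-1, -40, -11, -0.34], [-2, -53, -15, -0.46], [-2, -67, -19, -0.57]]]}}

```text
t: 23.95
tcp_pos: [0.5706, -0.18, 0.2411]
tool_rot: [0.965, 0.262, 0.0, 0.0]
force: [0.7, -0.1, -0.3]
finger_gap: 0.723
gripper_force: 0.0
```

Emit:
{"name": "drive_tool", "arguments": {"deltas": [[[2, -8, -1, -0.12], [3, -15, -3, -0.24], [5, -23, -4, -0.36], [6, -31, -5, -0.48], [8, -39, -6, -0.6]]]}}

```text
t: 24.37
tcp_pos: [0.5579, -0.1424, 0.247]
tool_rot: [0.844, 0.536, 0.0, 0.0]
force: [-0.4, 0.4, 0.3]
finger_gap: 0.728
gripper_force: 0.0
```

Emit:
{"name": "drive_tool", "arguments": {"deltas": [[[6, -5, -1, -0.12], [11, -11, -3, -0.24], [17, -16, -4, -0.36], [17, -16, -4, -0.36], [17, -16, -4, -0.36]]]}}

```text
t: 24.78
tcp_pos: [0.5511, -0.1205, 0.2509]
tool_rot: [0.738, 0.675, 0.0, 0.0]
force: [0.4, 0.0, 0.1]
finger_gap: 0.727
gripper_force: 0.0
```

```bash
cat >> mouldpose.py <<'E'
def find(im,m,z=.026,lim=(35,62)):
    """all dark square blobs on plane z, world mm"""
    g=cv2.cvtColor(im,cv2.COLOR_RGB2HSV); b=((g[...,2]<85)&(g[...,1]<90)).astype(np.uint8)*255
    b=cv2.morphologyEx(b,cv2.MORPH_CLOSE,np.ones((5,5),np.uint8)); out=[]
    for c in cv2.findContours(b,0,2)[0]:
        if cv2.contourArea(c)<300: continue
        P=onz(m,c[:,0,:],z)[:,:2]; (x,y),(w,h),a=cv2.minAreaRect((P*1000).astype(np.float32))
        if lim[0]<w<lim[1] and lim[0]<h<lim[1]: print("mould? c=(%.1f %.1f) size %.1f x %.1f ang %.1f  px %s"%(x,y,w,h,a,c[:,0,:].mean(0).round()))
E
python3 - <<'E'
from mouldpose import *
im,m=snap("wrist","w10.png"); print(cur()[:2]); find(im,m)
t,mt=snap("top","t10.png"); find(t,mt)
E
```

```text
(array([ 0.55127106, -0.12089719,  0.25072482]), np.float64(-0.08851493257475417))
mould? c=(538.1 -125.8) size 43.7 x 46.6 ang 5.1  px [307. 215.]
mould? c=(618.6 -114.0) size 41.7 x 42.6 ang 8.6  px [380. 198.]
mould? c=(525.7 -13.9) size 47.3 x 49.0 ang 31.6  px [288. 111.]
mould? c=(522.5 -14.7) size 47.4 x 46.6 ang 32.1  px [341. 286.]
```

Run:
```python
from h import *
plan([(.538,-.126,.06,5)],step=40)
plan([(.51,.05,.2,15),(.569,.258,.2,23.6)],step=38,start=(.538,-.126,.2,5))
```

```text
from [ 0.5513 -0.1211  0.2506] -5.06 t 24.9
[[-1,-3,38,-0.04],[-2,-5,76,-0.07],[-4,-8,114,-0.11],[-5,-10,152,-0.14],[-6,-13,191,-0.18]]
  -> (0.538, -0.126, 0.06, 5)
from [ 0.538 -0.126  0.2  ] 5.0 t 24.9
[[36,-3,0,-0.03],[71,-5,0,-0.07],[107,-8,0,-0.1],[142,-10,0,-0.14],[178,-13,0,-0.17]]
  -> (0.51, 0.05, 0.2, 15)
[[31,18,0,-0.03],[62,37,0,-0.05],[93,55,0,-0.08],[124,74,0,-0.1],[155,92,0,-0.13]]
[[28,22,0,-0.03]]
  -> (0.569, 0.258, 0.2, 23.6)
```

Emit:
{"name": "drive_tool", "arguments": {"deltas": [[[-1, -3, 38, -0.04], [-2, -5, 76, -0.07], [-4, -8, 114, -0.11], [-5, -10, 152, -0.14], [-6, -13, 191, -0.18]]]}}

```text
t: 25.3
tcp_pos: [0.5383, -0.1266, 0.0581]
tool_rot: [0.673, 0.739, 0.0, 0.001]
force: [0.8, -1.8, -0.2]
finger_gap: 0.727
gripper_force: 0.0
```

Emit:
{"name": "drive_tool", "arguments": {"deltas": [[[0, 0, 0, 0], [0, 0, 20, 0], [0, 0, 40, 0], [0, 0, 56, 0], [0, 0, 56, 0]]]}}

```text
t: 25.72
tcp_pos: [0.5374, -0.1258, 0.0026]
tool_rot: [0.674, 0.739, -0.0, -0.001]
force: [0.2, 0.7, 1.0]
finger_gap: 0.727
gripper_force: 0.0
```

Emit:
{"name": "drive_tool", "arguments": {"deltas": [[[0, 0, 0, 0], [0, 0, 0, 0], [0, 0, 0, 0], [0, 0, 0, 0]]], "jaw": 0, "force": 70}}

```text
t: 26.05
tcp_pos: [0.539, -0.1263, 0.0054]
tool_rot: [0.673, 0.739, 0.001, 0.002]
force: [0.0, 0.5, 7.1]
finger_gap: 0.496
gripper_force: 72.3
```

Emit:
{"name": "drive_tool", "arguments": {"deltas": [[[0, 0, -15, 0], [0, 0, -45, 0], [0, 0, -80, 0], [0, 0, -120, 0], [0, 0, -160, 0]]]}}

```text
t: 26.47
tcp_pos: [0.5369, -0.1253, 0.1653]
tool_rot: [0.673, 0.739, -0.0, -0.0]
force: [0.6, -0.5, -1.4]
finger_gap: 0.499
gripper_force: 71.4
```

Run:
```python
from h import *
print(cur()[2]['finger_gap'])
plan([(.51,.05,.2,15),(.545,.2284,.17,23.6)],step=38)
```

```text
0.4992567161546042
from [ 0.5369 -0.1253  0.1653] 5.37 t 26.5
[[35,-2,-7,-0.03],[71,-4,-14,-0.07],[106,-6,-21,-0.1],[142,-8,-28,-0.13],[177,-10,-35,-0.17]]
  -> (0.51, 0.05, 0.2, 15)
[[33,16,6,-0.03],[65,32,12,-0.06],[98,48,18,-0.09],[131,64,24,-0.12],[163,80,30,-0.15]]
  -> (0.545, 0.2284, 0.17, 23.6)
```

Emit:
{"name": "drive_tool", "arguments": {"deltas": [[[35, -2, -7, -0.03], [71, -4, -14, -0.07], [106, -6, -21, -0.1], [142, -8, -28, -0.13], [177, -10, -35, -0.17]]]}}

```text
t: 26.88
tcp_pos: [0.5102, 0.0512, 0.1995]
tool_rot: [0.608, 0.794, 0.0, 0.0]
force: [0.0, -0.4, -0.3]
finger_gap: 0.5
gripper_force: 71.5
```

Emit:
{"name": "drive_tool", "arguments": {"deltas": [[[33, 16, 6, -0.03], [65, 32, 12, -0.06], [98, 48, 18, -0.09], [131, 64, 24, -0.12], [163, 80, 30, -0.15]]]}}

```text
t: 27.3
tcp_pos: [0.5455, 0.2298, 0.1689]
tool_rot: [0.546, 0.838, 0.0, 0.0]
force: [1.2, -0.2, -1.5]
finger_gap: 0.495
gripper_force: 71.5
```

Emit:
{"name": "drive_tool", "arguments": {"deltas": [[[0, 0, 0, 0], [0, 0, 0, 0], [0, 0, 0, 0]]]}}

```text
t: 27.55
tcp_pos: [0.5451, 0.2277, 0.1686]
tool_rot: [0.546, 0.837, -0.0, -0.0]
force: [0.0, -0.2, -0.7]
finger_gap: 0.499
gripper_force: 71.4
```

Run:
```python
from h import *
print(cur()[2]['finger_gap'])
plan([(.545,.2284,.080,23.6)],step=38)
```

```text
0.4987065644270796
from [0.5451 0.2277 0.1686] 23.75 t 27.6
[[0,0,30,0.0],[0,0,59,0.0],[1,0,89,0.0]]
  -> (0.545, 0.2284, 0.08, 23.6)
```

Emit:
{"name": "drive_tool", "arguments": {"deltas": [[[0, 0, 30, 0], [0, 0, 60, 0], [0, 0, 80, 0], [0, 0, 87, 0], [0, 0, 87, 0]]]}}

```text
t: 27.97
tcp_pos: [0.5444, 0.2261, 0.0799]
tool_rot: [0.548, 0.837, -0.002, -0.001]
force: [-0.2, -0.3, -1.2]
finger_gap: 0.494
gripper_force: 71.6
```

Emit:
{"name": "drive_tool", "arguments": {"deltas": [[[0, 0, 1, 0], [0, 0, 3, 0], [0, 0, 4, 0], [0, 0, 4, 0]]]}}

```text
t: 28.3
tcp_pos: [0.5464, 0.2279, 0.0784]
tool_rot: [0.547, 0.837, 0.001, 0.001]
force: [-0.2, -0.3, -1.2]
finger_gap: 0.501
gripper_force: 71.6
```

Emit:
{"name": "drive_tool", "arguments": {"deltas": [[[0, 0, 1, 0], [0, 0, 2, 0], [0, 0, 3, 0], [0, 0, 3, 0]]]}}

```text
t: 28.63
tcp_pos: [0.5474, 0.2285, 0.0774]
tool_rot: [0.547, 0.837, 0.002, 0.002]
force: [-1.3, 0.5, 13.4]
finger_gap: 0.503
gripper_force: 73.1
```

Emit:
{"name": "drive_tool", "arguments": {"deltas": [[[0, 0, 0, 0], [0, 0, 0, 0], [0, 0, 0, 0], [0, 0, 0, 0]]], "jaw": 62}}

```text
t: 28.97
tcp_pos: [0.5456, 0.2279, 0.0742]
tool_rot: [0.547, 0.837, -0.0, -0.0]
force: [0.6, -0.2, -0.4]
finger_gap: 0.728
gripper_force: 0.0
```

Emit:
{"name": "drive_tool", "arguments": {"deltas": [[[0, 0, -10, 0], [0, 0, -40, 0], [0, 0, -75, 0], [0, 0, -110, 0], [0, 0, -150, 0]]]}}

```text
t: 29.38
tcp_pos: [0.5447, 0.2276, 0.2252]
tool_rot: [0.547, 0.837, -0.001, -0.001]
force: [0.3, 0.8, -1.4]
finger_gap: 0.727
gripper_force: 0.0
```

Run:
```python
from mouldpose import *
im,m=snap("top","t11.png"); find(im,m)
plan([(.55,-.05,.25,15)],step=40)
```

```text
mould? c=(522.5 -14.9) size 47.0 x 46.6 ang 31.7  px [341. 286.]
from [0.55   0.229  0.2346] 23.74 t 29.4
[[-36,-16,-2,0.02],[-73,-32,-4,0.04],[-109,-48,-7,0.07],[-146,-64,-9,0.09],[-182,-80,-11,0.11]]
[[-38,-12,-2,0.02],[-76,-24,-4,0.04]]
  -> (0.55, -0.05, 0.25, 15)
```

Emit:
{"name": "drive_tool", "arguments": {"deltas": [[[-36, -16, -2, 0.02], [-73, -32, -4, 0.04], [-109, -48, -7, 0.07], [-146, -64, -9, 0.09], [-182, -80, -11, 0.11]]]}}

```text
t: 29.85
tcp_pos: [0.5455, 0.0274, 0.236]
tool_rot: [0.592, 0.806, 0.0, 0.0]
force: [0.7, 0.2, -0.7]
finger_gap: 0.726
gripper_force: 0.0
```

Emit:
{"name": "drive_tool", "arguments": {"deltas": [[[-38, -12, -2, 0.02], [-90, -28, -4, 0.04], [-110, -30, -4, 0.04], [-110, -30, -4, 0.04], [-110, -30, -4, 0.04]]]}}

```text
t: 30.27
tcp_pos: [0.5502, -0.0869, 0.2395]
tool_rot: [0.609, 0.793, 0.0, 0.0]
force: [-0.7, 0.7, -0.4]
finger_gap: 0.724
gripper_force: 0.0
```

Run:
```python
from mouldpose import *
im,m=snap("wrist","w12.png"); find(im,m)
plan([(.5255,-.014,.06,31.8)],step=40)
plan([(.6186,-.114,.06,8.6)],step=40)
```

```text
mould? c=(617.9 -113.0) size 43.1 x 45.0 ang 8.4  px [374. 249.]
mould? c=(525.2 -13.2) size 47.5 x 47.6 ang 31.8  px [313. 134.]
from [ 0.5497 -0.0853  0.2393] 15.02 t 30.3
[[15,-1,36,-0.06],[30,-2,72,-0.12],[45,-3,108,-0.18],[60,-4,143,-0.23],[75,-5,179,-0.29]]
  -> (0.5255, -0.014, 0.06, 31.8)
from [ 0.5497 -0.0853  0.2393] 15.02 t 30.3
[[-9,12,36,0.02],[-18,24,72,0.04],[-27,35,108,0.07],[-36,47,143,0.09],[-46,59,179,0.11]]
  -> (0.6186, -0.114, 0.06, 8.6)
```

Emit:
{"name": "drive_tool", "arguments": {"deltas": [[[-9, 12, 36, 0.02], [-18, 24, 72, 0.04], [-27, 35, 108, 0.07], [-36, 47, 143, 0.09], [-46, 59, 179, 0.11]]]}}

```text
t: 30.73
tcp_pos: [0.6193, -0.1117, 0.059]
tool_rot: [0.65, 0.76, 0.0, -0.0]
force: [-0.0, 0.1, 0.3]
finger_gap: 0.722
gripper_force: 0.0
```

Emit:
{"name": "drive_tool", "arguments": {"deltas": [[[0, 0, 0, 0], [0, 0, 20, 0], [0, 0, 40, 0], [0, 0, 55, 0], [0, 0, 55, 0]]]}}

```text
t: 31.15
tcp_pos: [0.6168, -0.1114, 0.0042]
tool_rot: [0.65, 0.76, -0.001, -0.003]
force: [-0.4, -0.4, -0.3]
finger_gap: 0.729
gripper_force: 0.0
```

Emit:
{"name": "drive_tool", "arguments": {"deltas": [[[0, 0, 0, 0], [0, 0, 0, 0], [0, 0, 0, 0], [0, 0, 0, 0]]], "jaw": 0, "force": 70}}

```text
t: 31.48
tcp_pos: [0.6203, -0.1137, 0.0078]
tool_rot: [0.65, 0.76, 0.001, 0.002]
force: [0.4, 2.1, 5.6]
finger_gap: 0.45
gripper_force: 72.3
```

Emit:
{"name": "drive_tool", "arguments": {"deltas": [[[0, 0, -15, 0], [0, 0, -45, 0], [0, 0, -80, 0], [0, 0, -120, 0], [0, 0, -160, 0]]]}}

```text
t: 31.9
tcp_pos: [0.6182, -0.1137, 0.1672]
tool_rot: [0.651, 0.759, -0.0, -0.0]
force: [2.0, -1.5, -1.7]
finger_gap: 0.45
gripper_force: 71.5
```

Run:
```python
from h import *
print(cur()[2]['finger_gap'])
plan([(.53,.05,.2,15),(.5146,.2969,.17,23.6)],step=38)
```

```text
0.4501749337779532
from [ 0.6182 -0.1137  0.1672] 8.82 t 31.9
[[35,-12,-7,-0.02],[70,-25,-13,-0.04],[105,-37,-20,-0.06],[140,-50,-26,-0.09],[175,-62,-33,-0.11]]
  -> (0.53, 0.05, 0.2, 15)
[[35,7,4,-0.02],[69,14,9,-0.04],[104,21,13,-0.06],[139,28,17,-0.09],[173,35,21,-0.11]]
[[34,11,4,-0.02],[67,21,9,-0.04]]
  -> (0.5146, 0.2969, 0.17, 23.6)
```

Emit:
{"name": "drive_tool", "arguments": {"deltas": [[[35, -12, -7, -0.02], [70, -25, -13, -0.04], [105, -37, -20, -0.06], [140, -50, -26, -0.09], [175, -62, -33, -0.11]]]}}

```text
t: 32.32
tcp_pos: [0.5294, 0.0507, 0.1994]
tool_rot: [0.608, 0.794, 0.0, 0.0]
force: [1.6, 1.3, -0.6]
finger_gap: 0.453
gripper_force: 71.6
```

Emit:
{"name": "drive_tool", "arguments": {"deltas": [[[35, 7, 4, -0.02], [69, 14, 9, -0.04], [104, 21, 13, -0.06], [139, 28, 17, -0.09], [173, 35, 21, -0.11]]]}}

```text
t: 32.73
tcp_pos: [0.5189, 0.2274, 0.1781]
tool_rot: [0.563, 0.827, 0.0, 0.0]
force: [0.6, -0.8, -1.0]
finger_gap: 0.45
gripper_force: 71.6
```

Emit:
{"name": "drive_tool", "arguments": {"deltas": [[[34, 11, 4, -0.02], [67, 21, 9, -0.04], [67, 21, 9, -0.04], [67, 21, 9, -0.04], [67, 21, 9, -0.04]]]}}

```text
t: 33.15
tcp_pos: [0.5143, 0.2955, 0.1687]
tool_rot: [0.546, 0.838, -0.0, 0.0]
force: [0.0, -0.3, -0.7]
finger_gap: 0.45
gripper_force: 71.5
```

Run:
```python
from h import *
print(cur()[2]['finger_gap'])
plan([(.5146,.2969,.083,23.6)],step=38)
```

```text
0.44978647698220103
from [0.5143 0.2955 0.1687] 23.76 t 33.1
[[0,0,29,0.0],[1,1,57,0.0],[1,1,86,0.0]]
  -> (0.5146, 0.2969, 0.083, 23.6)
```

Emit:
{"name": "drive_tool", "arguments": {"deltas": [[[0, 0, 30, 0], [1, 1, 60, 0], [1, 1, 78, 0], [1, 1, 85, 0], [1, 1, 85, 0]]]}}

```text
t: 33.57
tcp_pos: [0.5143, 0.2951, 0.0819]
tool_rot: [0.548, 0.837, -0.002, -0.001]
force: [-0.6, 0.3, -0.9]
finger_gap: 0.45
gripper_force: 71.6
```

Emit:
{"name": "drive_tool", "arguments": {"deltas": [[[0, 0, 1, 0], [0, 0, 3, 0], [0, 0, 4, 0], [0, 0, 4, 0]]]}}

```text
t: 33.9
tcp_pos: [0.5157, 0.2971, 0.0803]
tool_rot: [0.547, 0.837, 0.001, 0.001]
force: [0.7, -0.0, -0.9]
finger_gap: 0.449
gripper_force: 71.6
```

Emit:
{"name": "drive_tool", "arguments": {"deltas": [[[0, 0, 1, 0], [0, 0, 2, 0], [0, 0, 2, 0], [0, 0, 2, 0]]]}}

```text
t: 34.23
tcp_pos: [0.5164, 0.2975, 0.0798]
tool_rot: [0.547, 0.837, 0.001, 0.001]
force: [-1.1, 0.2, 9.3]
finger_gap: 0.452
gripper_force: 72.8
```

Contact felt. Releasing, then going for the last mould.

Emit:
{"name": "drive_tool", "arguments": {"deltas": [[[0, 0, 0, 0], [0, 0, 0, 0], [0, 0, 0, 0], [0, 0, 0, 0]]], "jaw": 62}}

```text
t: 34.57
tcp_pos: [0.515, 0.2971, 0.0772]
tool_rot: [0.547, 0.837, -0.0, -0.0]
force: [-0.3, -0.4, -0.2]
finger_gap: 0.728
gripper_force: 0.0
```

Emit:
{"name": "drive_tool", "arguments": {"deltas": [[[0, 0, -10, 0], [0, 0, -40, 0], [0, 0, -75, 0], [0, 0, -110, 0], [0, 0, -150, 0]]]}}

```text
t: 34.98
tcp_pos: [0.5141, 0.2967, 0.2283]
tool_rot: [0.547, 0.837, -0.001, -0.001]
force: [-0.0, 0.2, -1.4]
finger_gap: 0.728
gripper_force: 0.0
```

Run:
```python
from h import *
plan([(.54,-.05,.23,30)],step=40)
```

```text
from [0.5141 0.2967 0.2283] 23.72 t 35.0
[[-36,-13,0,-0.01],[-73,-26,0,-0.02],[-109,-39,-1,-0.04],[-146,-51,-1,-0.05],[-182,-64,-1,-0.06]]
[[-36,-15,0,-0.01],[-71,-30,0,-0.02],[-107,-45,-1,-0.04],[-142,-60,-1,-0.05]]
  -> (0.54, -0.05, 0.23, 30)
```

Emit:
{"name": "drive_tool", "arguments": {"deltas": [[[-36, -13, 0, -0.01], [-73, -26, 0, -0.02], [-109, -39, -1, -0.04], [-146, -51, -1, -0.05], [-182, -64, -1, -0.06]]]}}

```text
t: 35.4
tcp_pos: [0.5297, 0.1031, 0.2292]
tool_rot: [0.521, 0.854, 0.0, 0.001]
force: [0.6, -0.1, -0.3]
finger_gap: 0.728
gripper_force: 0.0
```

Emit:
{"name": "drive_tool", "arguments": {"deltas": [[[-36, -15, 0, -0.01], [-71, -30, 0, -0.02], [-107, -45, -1, -0.04], [-142, -60, -1, -0.05], [-142, -60, -1, -0.05]]]}}

```text
t: 35.82
tcp_pos: [0.5427, -0.0559, 0.2302]
tool_rot: [0.502, 0.865, -0.001, 0.002]
force: [1.1, 0.1, 1.5]
finger_gap: 0.728
gripper_force: 0.0
```

Emit:
{"name": "drive_tool", "arguments": {"deltas": [[[0, 0, 0, 0], [0, 0, 0, 0]]]}}

```text
t: 35.98
tcp_pos: [0.5407, -0.0488, 0.2295]
tool_rot: [0.5, 0.866, 0.0, -0.0]
force: [-0.5, -0.6, -0.1]
finger_gap: 0.722
gripper_force: 0.0
```

Run:
```python
from mouldpose import *
im,m=snap("wrist","w13.png"); find(im,m)
plan([(.5255,-.014,.06,31.8)],step=40)
```

```text
mould? c=(525.2 -13.2) size 47.5 x 47.9 ang 32.0  px [317. 174.]
from [ 0.5407 -0.0481  0.2294] 30.05 t 36.0
[[7,1,34,-0.01],[15,2,68,-0.01],[22,2,102,-0.02],[30,3,136,-0.02],[37,4,169,-0.03]]
  -> (0.5255, -0.014, 0.06, 31.8)
```

Emit:
{"name": "drive_tool", "arguments": {"deltas": [[[7, 1, 34, -0.01], [15, 2, 68, -0.02], [22, 2, 102, -0.03], [30, 3, 136, -0.03], [37, 4, 169, -0.03]]]}}

```text
t: 36.45
tcp_pos: [0.5255, -0.0126, 0.0593]
tool_rot: [0.486, 0.874, 0.0, 0.0]
force: [-0.0, 1.4, -1.1]
finger_gap: 0.726
gripper_force: 0.0
```

Emit:
{"name": "drive_tool", "arguments": {"deltas": [[[0, 0, 0, 0], [0, 0, 20, 0], [0, 0, 40, 0], [0, 0, 55, 0], [0, 0, 55, 0]]]}}

```text
t: 36.87
tcp_pos: [0.5256, -0.0139, 0.0047]
tool_rot: [0.486, 0.874, -0.0, -0.001]
force: [-0.2, 0.2, 0.2]
finger_gap: 0.724
gripper_force: 0.0
```

Emit:
{"name": "drive_tool", "arguments": {"deltas": [[[0, 0, 0, 0], [0, 0, 0, 0], [0, 0, 0, 0], [0, 0, 0, 0]]], "jaw": 0, "force": 70}}

```text
t: 37.2
tcp_pos: [0.5273, -0.015, 0.007]
tool_rot: [0.487, 0.874, 0.0, 0.002]
force: [0.6, 1.3, 5.7]
finger_gap: 0.54
gripper_force: 73.2
```

Emit:
{"name": "drive_tool", "arguments": {"deltas": [[[0, 0, -15, 0], [0, 0, -45, 0], [0, 0, -80, 0], [0, 0, -120, 0], [0, 0, -160, 0]]]}}

```text
t: 37.62
tcp_pos: [0.5254, -0.0149, 0.1672]
tool_rot: [0.487, 0.874, -0.0, -0.0]
force: [-0.2, -0.8, -0.7]
finger_gap: 0.544
gripper_force: 72.4
```

Run:
```python
from h import *
print(cur()[2]['finger_gap'])
plan([(.4842,.3655,.18,23.6)],step=38)
```

```text
0.5438741752333547
from [ 0.5254 -0.0149  0.1672] 31.74 t 37.6
[[31,15,-1,0.01],[63,30,-2,0.03],[94,45,-3,0.04],[126,60,-5,0.05],[157,75,-6,0.06]]
[[32,13,-1,0.01],[65,26,-2,0.03],[97,39,-3,0.04],[129,52,-5,0.05],[161,65,-6,0.06]]
[[33,11,-1,0.01]]
  -> (0.4842, 0.3655, 0.18, 23.6)
```

Emit:
{"name": "drive_tool", "arguments": {"deltas": [[[31, 15, -3, 0.01], [63, 30, -6, 0.03], [94, 45, -8, 0.04], [126, 60, -10, 0.05], [157, 75, -13, 0.06]]]}}

```text
t: 38.03
tcp_pos: [0.5065, 0.1594, 0.1793]
tool_rot: [0.513, 0.858, 0.0, 0.0]
force: [-0.1, 0.8, -1.9]
finger_gap: 0.545
gripper_force: 72.5
```

Emit:
{"name": "drive_tool", "arguments": {"deltas": [[[32, 13, 0, 0.01], [65, 26, 0, 0.03], [97, 39, 0, 0.04], [129, 52, 0, 0.05], [161, 65, 0, 0.06]]]}}

```text
t: 38.45
tcp_pos: [0.4875, 0.3321, 0.1791]
tool_rot: [0.538, 0.843, 0.0, 0.0]
force: [1.3, -0.8, -0.8]
finger_gap: 0.547
gripper_force: 72.4
```

Emit:
{"name": "drive_tool", "arguments": {"deltas": [[[33, 11, 0, 0.01], [33, 11, 0, 0.01], [33, 11, 0, 0.01], [33, 11, 0, 0.01]]]}}

```text
t: 38.78
tcp_pos: [0.4838, 0.3647, 0.1785]
tool_rot: [0.542, 0.84, -0.0, 0.0]
force: [-1.1, 0.3, -1.2]
finger_gap: 0.542
gripper_force: 72.4
```

Run:
```python
from h import *
print(cur()[2]['finger_gap'])
plan([(.4842,.3655,.083,23.6)],step=38)
```

```text
0.5418832130053649
from [0.4838 0.3647 0.1785] 24.34 t 38.8
[[0,0,32,0.0],[0,0,64,0.01],[1,1,96,0.01]]
  -> (0.4842, 0.3655, 0.083, 23.6)
```

Emit:
{"name": "drive_tool", "arguments": {"deltas": [[[0, 0, 35, 0], [0, 0, 70, 0.01], [0, 0, 88, 0.01], [0, 0, 94, 0.01], [0, 0, 94, 0.01]]]}}

```text
t: 39.2
tcp_pos: [0.4836, 0.363, 0.0828]
tool_rot: [0.548, 0.837, -0.002, -0.001]
force: [0.3, 0.9, 0.2]
finger_gap: 0.542
gripper_force: 72.4
```

Emit:
{"name": "drive_tool", "arguments": {"deltas": [[[0, 0, 1, 0], [0, 0, 3, 0], [0, 0, 4, 0], [0, 0, 4, 0]]]}}

```text
t: 39.53
tcp_pos: [0.4849, 0.3653, 0.0814]
tool_rot: [0.547, 0.837, 0.001, 0.001]
force: [0.2, 0.4, 0.3]
finger_gap: 0.544
gripper_force: 72.4
```

Emit:
{"name": "drive_tool", "arguments": {"deltas": [[[0, 0, 1, 0], [0, 0, 2, 0], [0, 0, 2, 0], [0, 0, 2, 0]]]}}

```text
t: 39.87
tcp_pos: [0.4846, 0.3654, 0.079]
tool_rot: [0.547, 0.837, 0.001, 0.0]
force: [0.1, -0.4, 4.5]
finger_gap: 0.545
gripper_force: 72.9
```

Contact again. Releasing, rising and checking the drawer contents.

Emit:
{"name": "drive_tool", "arguments": {"deltas": [[[0, 0, 1, 0], [0, 0, 1, 0]]]}}

```text
t: 40.03
tcp_pos: [0.485, 0.3655, 0.079]
tool_rot: [0.547, 0.837, 0.001, 0.001]
force: [-0.4, -0.4, 9.6]
finger_gap: 0.546
gripper_force: 73.6
```

Emit:
{"name": "drive_tool", "arguments": {"deltas": [[[0, 0, 0, 0], [0, 0, 0, 0], [0, 0, 0, 0], [0, 0, 0, 0]]], "jaw": 64}}

```text
t: 40.37
tcp_pos: [0.484, 0.365, 0.0769]
tool_rot: [0.547, 0.837, -0.0, -0.0]
force: [0.5, -0.4, 0.7]
finger_gap: 0.752
gripper_force: 0.0
```

Emit:
{"name": "drive_tool", "arguments": {"deltas": [[[0, 0, -10, 0], [0, 0, -40, 0], [0, 0, -75, 0], [0, 0, -110, 0], [0, 0, -150, 0]]]}}

```text
t: 40.78
tcp_pos: [0.4833, 0.3646, 0.2283]
tool_rot: [0.547, 0.837, -0.001, -0.001]
force: [0.7, 0.8, -0.1]
finger_gap: 0.75
gripper_force: 0.0
```

Run:
```python
from h import *
plan([(.50,.20,.26,23.6)],step=40)
```

```text
from [0.4833 0.3646 0.2283] 23.72 t 40.8
[[-31,-10,-6,0.0],[-63,-20,-13,0.0],[-94,-31,-19,0.0],[-126,-41,-25,0.0],[-157,-51,-32,0.0]]
  -> (0.5, 0.2, 0.26, 23.6)
```

Emit:
{"name": "drive_tool", "arguments": {"deltas": [[[-31, -10, -6, 0], [-63, -20, -13, 0], [-94, -31, -19, 0], [-126, -41, -25, 0], [-157, -51, -32, 0]]], "jaw": 26}}

```text
t: 41.2
tcp_pos: [0.5003, 0.1994, 0.2602]
tool_rot: [0.546, 0.838, 0.0, 0.0]
force: [-0.1, -0.8, -0.4]
finger_gap: 0.308
gripper_force: 0.0
```

Emit:
{"name": "drive_tool", "arguments": {"deltas": [[[0, 0, 0, 0], [0, 0, 0, 0], [0, 0, 0, 0]]]}}

```text
t: 41.45
tcp_pos: [0.5007, 0.201, 0.2597]
tool_rot: [0.547, 0.837, 0.0, -0.0]
force: [-0.5, 0.5, -0.4]
finger_gap: 0.302
gripper_force: 0.0
```

Run:
```python
from h import *
import pickle
im,m=snap("wrist","w14.png"); pickle.dump(m,open('w14.pkl','wb')); print(cur()[:2])
sc,_=snap("scene","s14.png"); t,_=snap("top","t14.png")
z=np.zeros((600,800,3),np.uint8); z[:360,:480]=cv2.resize(im,(480,360)); z[360:,:320]=cv2.resize(sc[120:360,150:470],(320,240))
z[:300,480:]=cv2.resize(t[200:350,410:570],(320,300)); z[300:,400:]=cv2.resize(sc[110:260,150:350],(400,300))
cv2.imwrite('pics/w14b.png',z[:,:,::-1])
```

```text
(array([0.50041679, 0.20152902, 0.25936472]), np.float64(0.41447150013883927))
```

View pics/w14b.png

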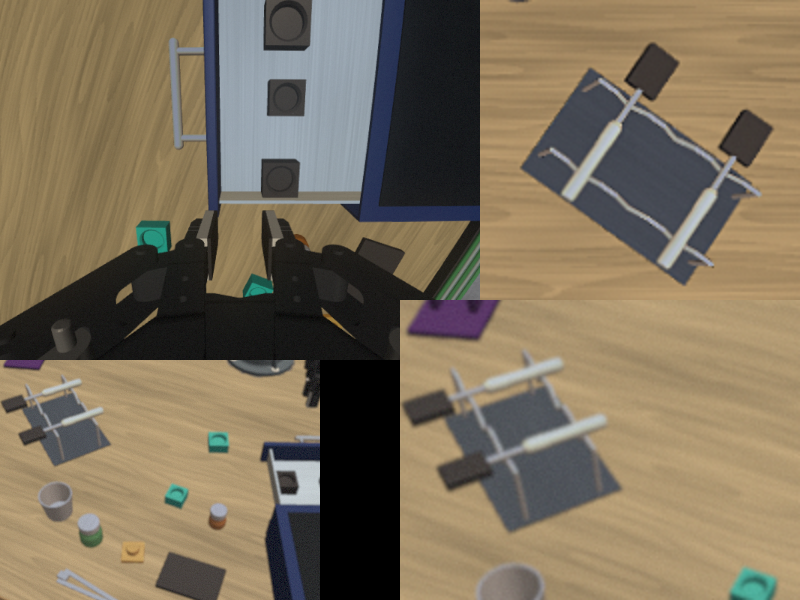

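All three moulds lie flat in the drawer, at (288,20), (286,97) and (280,178) in the wrist panel. Both paddles are seated in end notches with handles towards the robot. I'll now close the drawer by pushing the handle with shut fingers.

Run:
```python
from h import *
import pickle
m=pickle.load(open('w14.pkl','rb'))
B=onz(m,np.array([[173,38],[179,148]])*4/3,.098); mid=B.mean(0); print(B,mid,np.linalg.norm(B[0]-B[1]))
u=np.array([np.cos(np.radians(23.6)),np.sin(np.radians(23.6)),0])
a=mid-.05*u
plan([(a[0],a[1],.2,23.6),(a[0],a[1],.084,23.6)])
print("home bar expected", mid+.17*u)
```

```text
[[0.37877435 0.30269065 0.098     ]
 [0.42678055 0.19373641 0.098     ]] [0.40277745 0.24821353 0.098     ] 0.11906141761089153
from [0.5003 0.2019 0.2591] 23.81 t 41.6
[[20,-30,15,0.0],[41,-60,30,0.0],[61,-90,44,0.0],[82,-121,59,0.0]]
  -> (np.float64(0.3569593136973735), np.float64(0.2281960775325214), 0.2, 23.6)
[[0,0,39,0.0],[0,0,77,0.0],[0,0,116,0.0]]
  -> (np.float64(0.3569593136973735), np.float64(0.2281960775325214), 0.084, 23.6)
home bar expected [0.55855911 0.31627286 0.098     ]
```

Emit:
{"name": "drive_tool", "arguments": {"deltas": [[[20, -30, 15, 0], [41, -60, 30, 0], [61, -90, 44, 0], [82, -121, 59, 0], [82, -121, 59, 0]]], "jaw": 0}}

```text
t: 42.02
tcp_pos: [0.3437, 0.2263, 0.1967]
tool_rot: [0.545, 0.839, -0.007, -0.007]
force: [-1.3, 0.1, -0.2]
finger_gap: 0.0
gripper_force: 0.0
```

Emit:
{"name": "drive_tool", "arguments": {"deltas": [[[0, 0, 0, 0], [0, 0, 39, 0], [0, 0, 77, 0], [0, 0, 116, 0], [0, 0, 116, 0]]]}}

```text
t: 42.43
tcp_pos: [0.3547, 0.2265, 0.0774]
tool_rot: [0.547, 0.837, -0.006, -0.005]
force: [-0.7, -0.5, -0.7]
finger_gap: 0.003
gripper_force: 0.0
```

Emit:
{"name": "drive_tool", "arguments": {"deltas": [[[0, 4, 0, 0], [0, 9, 0, 0], [0, 14, 0, 0], [0, 19, 0, 0], [0, 24, 0, 0]]]}}

```text
t: 42.85
tcp_pos: [0.3813, 0.2377, 0.0869]
tool_rot: [0.547, 0.837, 0.003, 0.002]
force: [0.2, -0.3, 0.3]
finger_gap: -0.004
gripper_force: 0.0
```

Emit:
{"name": "drive_tool", "arguments": {"deltas": [[[0, 5, 0, 0], [0, 11, 0, 0], [0, 17, 0, 0], [0, 24, 0, 0], [0, 31, 0, 0]]]}}

```text
t: 43.27
tcp_pos: [0.4073, 0.2494, 0.0843]
tool_rot: [0.547, 0.837, -0.0, -0.0]
force: [-3.0, -0.9, 1.1]
finger_gap: -0.003
gripper_force: 1.3
```

Emit:
{"name": "drive_tool", "arguments": {"deltas": [[[0, 7, 0, 0], [0, 14, 0, 0], [0, 21, 0, 0], [0, 28, 0, 0], [0, 35, 0, 0]]]}}

```text
t: 43.68
tcp_pos: [0.44, 0.2637, 0.0842]
tool_rot: [0.547, 0.837, -0.0, -0.0]
force: [-1.9, -1.8, 1.4]
finger_gap: 0.002
gripper_force: 1.3
```

Emit:
{"name": "drive_tool", "arguments": {"deltas": [[[0, 7, 0, 0], [0, 14, 0, 0], [0, 21, 0, 0], [0, 28, 0, 0], [0, 35, 0, 0]]]}}

```text
t: 44.1
tcp_pos: [0.472, 0.2776, 0.0842]
tool_rot: [0.547, 0.837, -0.0, 0.0]
force: [-2.6, -1.1, 0.7]
finger_gap: -0.0
gripper_force: 1.3
```

Emit:
{"name": "drive_tool", "arguments": {"deltas": [[[0, 7, 0, 0], [0, 14, 0, 0], [0, 20, 0, 0], [0, 25, 0, 0], [0, 29, 0, 0]]]}}

```text
t: 44.52
tcp_pos: [0.4988, 0.2894, 0.0843]
tool_rot: [0.547, 0.837, 0.0, 0.0]
force: [-1.5, -2.1, 0.5]
finger_gap: -0.001
gripper_force: 1.1
```

Emit:
{"name": "drive_tool", "arguments": {"deltas": [[[0, 3, 0, 0], [0, 6, 0, 0], [0, 9, 0, 0], [0, 12, 0, 0], [0, 15, 0, 0]]]}}

```text
t: 44.93
tcp_pos: [0.5117, 0.2952, 0.0843]
tool_rot: [0.547, 0.837, -0.0, -0.0]
force: [-1.8, -2.8, -0.6]
finger_gap: -0.001
gripper_force: 1.1
```

Emit:
{"name": "drive_tool", "arguments": {"deltas": [[[0, 3, 0, 0], [0, 6, 0, 0], [0, 9, 0, 0], [0, 11, 0, 0], [0, 13, 0, 0]]]}}

```text
t: 45.35
tcp_pos: [0.5238, 0.3006, 0.0843]
tool_rot: [0.547, 0.837, 0.0, -0.0]
force: [-1.6, -1.6, 0.3]
finger_gap: 0.001
gripper_force: 1.1
```

Emit:
{"name": "drive_tool", "arguments": {"deltas": [[[0, 2, 0, 0], [0, 4, 0, 0], [0, 5, 0, 0], [0, 7, 0, 0], [0, 8, 0, 0]]]}}

```text
t: 45.77
tcp_pos: [0.5312, 0.3038, 0.0843]
tool_rot: [0.547, 0.837, 0.0, 0.0]
force: [-1.2, -1.8, 0.1]
finger_gap: 0.002
gripper_force: 1.0
```

Emit:
{"name": "drive_tool", "arguments": {"deltas": [[[0, 1, 0, 0], [0, 2, 0, 0], [0, 3, 0, 0], [0, 4, 0, 0], [0, 5, 0, 0]]]}}

```text
t: 46.18
tcp_pos: [0.5351, 0.3056, 0.0843]
tool_rot: [0.547, 0.837, -0.0, -0.0]
force: [-3.0, -3.4, 1.9]
finger_gap: -0.003
gripper_force: 2.1
```

Emit:
{"name": "drive_tool", "arguments": {"deltas": [[[0, 1, 0, 0], [0, 2, 0, 0], [0, 3, 0, 0], [0, 4, 0, 0], [0, 5, 0, 0]]]}}

```text
t: 46.6
tcp_pos: [0.5353, 0.3056, 0.0842]
tool_rot: [0.546, 0.838, -0.005, -0.003]
force: [-10.9, -7.3, 9.5]
finger_gap: -0.002
gripper_force: 6.8
```

Emit:
{"name": "drive_tool", "arguments": {"deltas": [[[0, 1, 0, 0], [0, 2, 0, 0], [0, 3, 0, 0], [0, 3, 0, 0], [0, 3, 0, 0]]]}}

```text
t: 47.02
tcp_pos: [0.5353, 0.3057, 0.0843]
tool_rot: [0.546, 0.838, -0.008, -0.005]
force: [-14.3, -8.9, 14.1]
finger_gap: -0.004
gripper_force: 8.7
```

The stop is felt, with force rising and no motion. Backing off, rising and checking.

Emit:
{"name": "drive_tool", "arguments": {"deltas": [[[0, -3, 0, 0], [0, -8, 0, 0], [0, -16, 0, 0], [0, -28, 0, 0], [0, -45, 0, 0]]]}}

```text
t: 47.43
tcp_pos: [0.504, 0.2918, 0.0849]
tool_rot: [0.547, 0.837, 0.003, 0.002]
force: [-0.4, -0.3, -0.2]
finger_gap: -0.004
gripper_force: 0.0
```

Emit:
{"name": "drive_tool", "arguments": {"deltas": [[[0, -20, -20, 0], [0, -40, -60, 0], [0, -40, -100, 0], [0, -40, -140, 0], [0, -40, -160, 0]]]}}

```text
t: 47.85
tcp_pos: [0.4678, 0.2761, 0.2499]
tool_rot: [0.547, 0.837, 0.005, 0.003]
force: [0.0, -0.7, 0.4]
finger_gap: 0.003
gripper_force: 0.0
```

Emit:
{"name": "drive_tool", "arguments": {"deltas": [[[20, 0, 0, 0], [50, 0, 0, 0], [80, 0, 0, 0], [80, 0, 0, 0], [80, 0, 0, 0]]]}}

```text
t: 48.27
tcp_pos: [0.4328, 0.3496, 0.2447]
tool_rot: [0.545, 0.838, 0.001, 0.001]
force: [0.4, 0.8, -0.7]
finger_gap: 0.003
gripper_force: 0.0
```

Run:
```python
from h import *
im,m=snap("wrist","w15.png"); sc,_=snap("scene","s15.png"); t,_=snap("top","t15.png"); print(cur()[:2])
z=np.zeros((600,800,3),np.uint8); z[:300,:400]=cv2.resize(im,(400,300)); z[:300,400:]=cv2.resize(t[90:360,70:480+20],(400,300)); z[300:,:400]=cv2.resize(sc,(400,300))
z[300:,400:]=cv2.resize(t[200:350,410:570],(400,300)); 
cv2.imwrite('pics/w15b.png',z[:,:,::-1])
```

```text
(array([0.43340894, 0.34758029, 0.24432838]), np.float64(0.4135158339513336))
```

View pics/w15b.png

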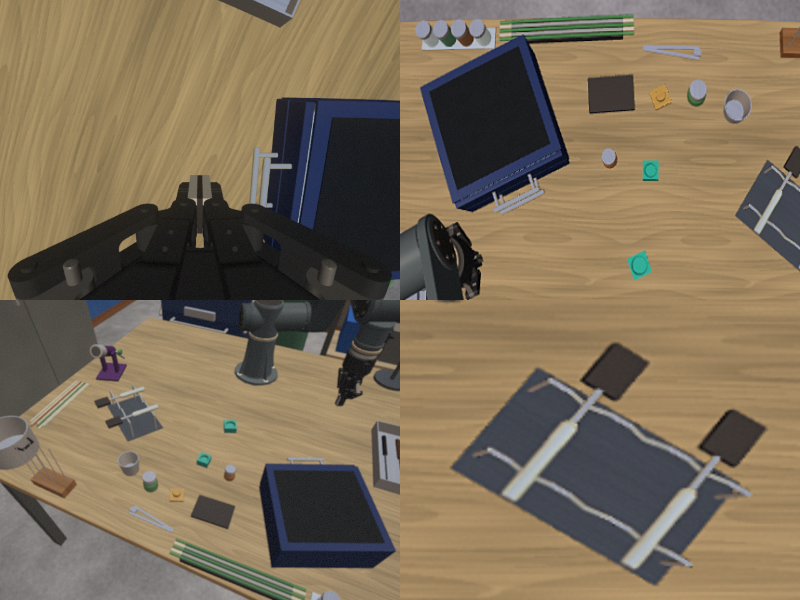

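The final view shows the drawer shut, with only a panel seam left. Both paddles are seated, no dark moulds remain on the bench, and the bystander objects look to be where they started. Handing in.

```bash
python3 -c "
from station import manip
print(manip.sign_off())"
```

```text
the job is handed in; nothing more can be done
None
```

The job is handed in at about 48 s of robot time: both paddles lie in end notches of the rest, the three moulds lie flat in the top drawer, and the drawer is closed gently against its stop.

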